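# Level the balance bar with two more tins

## Robot

A 6-joint arm with a two-finger parallel gripper is mounted at the origin on the work surface. World frame = base frame: x ahead of the robot, y to its left, z up, the work surface at z = 0. Lengths are in mm, angles in rad, forces in N, time in s.
With the tool pointing down it reaches from about 300 to 775 mm from the base axis. Payload 14.6 kg.
Tool frame: the origin (TCP) lies midway between the tips of the shut fingers; the grasp point (between the pads) lies 19 mm behind it; z points along the fingers, y is the direction in which the jaws open and shut (so a half turn about z gives the same grasp; the last joint's range is limited). The gripper opens to 85 mm and grips with 20 to 120 N. Pads are 22 mm wide; open, the fingers measure 114 mm over their backs; the gripper's body (76 mm by 85 mm) begins 54 mm behind the grasp point. The pads swing forward as they close: fully open they stand 13 mm farther back than shut.
Start: joints at [1.211, 0.3, 1.521, -0, 1.321, -0.067], TCP at [158.746, 526.582, 231.281] pointing down, gripper open.
Joint ranges: [-3.03, 3.03], [-0.79, 2.21], [0.23, 2.52], [-1.04, 4.18], [0, 3.07], [-2.55, 2.55]. Speed limits (rad/s): [2.22, 2.22, 2.57, 3.14, 3.14, 3.14].

## Interface

Orientations are given as a 3x3 rotation matrix whose columns are the frame's x, y, z axes.
In Python, from plant import env gives the robot as it stands. The module is installed in compiled form; this text tells all that it offers.
- The arm moves only by the shell command python3 -m crank 'ROWS'. ROWS is JSON, one flat list of numbers, 7 for each row, row after row: the turn, a rotation vector about the tool's x, y, z in units of 5 degrees (1.0 is 5 degrees), then the shift along the tool's x, y, z in cm, then the closure in counts, from 0 (fully open) to 255 (shut). A call has 1 to 5 rows; each row is the pose to reach, as a shift and turn from the pose commanded when the call began, along the tool's axes at that moment; what a row does not reach only later rows make up. A row lasts 1/12 s, in which the tool goes at most 41.7 mm and 7.16 degrees, less where a joint would pass 70% of its speed; a pose out of reach is approached as far as the arm can. A call with a gripper value outside its range is refused whole. The fingers move at their own pace and stop on an object; the grip force is fixed at half the most. Time passes only in rows, so rows that repeat a pose let the fingers close. It gives the time, the measured TCP pose, the force and the opening at its end, in the units of the state.
- env.sense(): the state, without advancing time (a new reading comes with each control period).
- env.read_camera(name): name is "side" or "top" or "wrist"; returns the picture (384x512x3 uint8, red, green, blue); there is no depth.
- env.camera_info(name): a dict with "fx", "fy", "cx", "cy" (pixels), "R" (3x3) and "t" (3): a world point X has camera coordinates R X + t. Camera axes: x right, y down, z forward; pixel columns grow to the right and rows downward; lengths in mm; the calibration is good to about 2 mm. A picture is of the moment at which its call begins: read the wrist's pose just before it. camera_info takes no time and is no camera call; for the wrist camera it gives the pose at the moment of the call.
- env.close_job(): hands the job in, once; it reports no verdict.
The state is a dict: "time": time; "qpos": joint angles; "qd": joint speeds; "joint_torque": joint torques, N m; "tool_pos": TCP position; "ee_rot": TCP orientation; "wrist_force": force on the tool from outside, world axes, zero at the start; "moment": the same for the moment, N m; "opening": finger opening in mm.
Only numpy, scipy, OpenCV 4.12 (cv2) and the standard library are available. Lean on these libraries where they do the work, as an engineer would, in place of code of your own. Each camera call takes 0.05 s, during which the arm holds its last target.

## Task

The pivoting balance bar on the drinks cart already carries a large and a small tin and leans towards the large one. Hang the standing large tin on the high side, at that side's ring mark, and let go; then hang the standing small tin on the other side (the first large tin's side) and, still holding it, slide it along and feel for the place where the level bar carries its whole weight: let go only there, so that the bar does not swing away and stays level to about one degree. Work gently: do not knock or press hard on the bar or tip it towards its stops, leave the two tins already hanging where they are, and do not disturb the glasses and other things.

Things in the scene. Friction and masses are not known exactly. Their poses are not given: they have to be found in the camera images.
- rack: Balance rack fixed to the cart: grey foot plate 130 x 160 x 14 mm, a 16 x 22 mm post at x = +36 mm (behind the bar, 244 tall) that carries the pivoting bar. Origin: underside of the foot, below the pivot; y runs along the level bar; hung tins have their hook mouths facing its +x (away from the robot).
- pivot (a point): The bar's pivot, 230 mm above the cart top, on the centre line of the rod (10 mm thick, 480 mm long, 20 mm end balls, 28 mm hub; a thin dark ring mark 130 mm from the pivot on each side). Axes as the rack's.
- bar (a joint): Tilt of the bar, rad. 0 level; positive: the +y (left) end is up. A centring spring gives 1.5 N m per rad, damped (settles in 2 s); stops at 0.45 either way. Tins hang from the rod's own line: a tin of weight W (N) at d (m) from the pivot turns it by W*d/1.5 rad.
- large_tin_tab (a point): Centre of the wooden finger tab (18 x 18 x 28 mm) on top of the large steel tin standing in front of the rack, to be hung. Tin 54 mm across, lid 78 mm above its base, 146 mm tall overall, 0.50 to 0.55 kg. The point lies on the tin's axis 132 mm above its base, 54 above the lid; x points out of the hook's mouth, z up.
- small_tin_tab (a point): Tab centre (tab 18 x 18 x 28 mm) of the small steel tin standing in front of the rack, to be hung. Tin 40 mm across, lid 56 mm above its base, 124 tall overall; the point is 110 mm above the base, axes as the large tin's. Filling unknown (0.22 to 0.44 kg), so its place of balance, 90 to 215 mm from the pivot, must be found by weight or feel.
- large_tin_seat (a point): Where the rod's top bears in the large tin's hook: middle of the flat underside of the hook's roof, 20 mm below the tab centre, 34 mm above the lid. The hook's roof is a bar only 5 mm wide in y; its back plate (12 wide) has its inner face at x = -11 mm and, at x = +11 to +16, a lip hanging 6 mm below the roof: a mouth 28 mm high, open to +x.
- small_tin_seat (a point): The same point in the small tin's hook, which has the same size and shape: 20 mm below its tab centre, 34 mm above its lid, 25 mm under the tab centre being the rod's centre line when hung.
- hung_large_tab (a point): Tab centre of the large tin that already hangs, 42 mm from the pivot on one side or the other; same make as the standing large tin, full (0.64 kg).
- hung_small_tab (a point): Tab centre of the small tin that already hangs, 42 mm from the pivot on the opposite side; same make as the standing small tin, empty (0.1 kg).
- glass_a: Bystander: clear highball glass, 66 mm across, 150 tall, standing among the tins in front of the rack. Origin: centre of its underside.
- glass_b: Bystander: second clear highball glass, 66 mm across, 150 tall, behind the rack. Origin: centre of its underside.
- carafe: Bystander: empty green glass carafe with a metal twist cap, 92 mm across, 194 tall, behind the rack. Origin: centre of its underside.
- coasters: Bystander: stack of four white ceramic coasters, 94 mm across, 31 tall, to the right. Origin: centre of its underside.
- corkscrew: Bystander: standing steel wing corkscrew, about 76 mm over its arms, 133 tall, to the left. Origin: centre of its underside.
Not all that is in view belongs to the job. What is shaped like the part that bears hung_small_tab but orange is not meant. Leave any pink look-alike of the part that bears large_tin_tab alone.

How it is judged:
By the outcome, as a careful person would: the job done as asked, in the order asked, and still so for the second after the job is handed in, with the robot touching nothing.
It also fails if it takes over 72 s, if anything falls off the work surface, if the arm or the gripper's body presses on something with over 40 N, if the wrist force passes 120 N, or if a joint passes its speed limit or range.

## Working session

There is one attempt and no reset: what is moved stays moved. The work goes in short steps, Python scripts to look and compute and a shell command to move; the robot and the scene stay as the last step left them, time stands still between calls to the robot, and variables do not carry over. Pictures are saved under pics/ and viewed, and the job is handed in when it is done.

```bash
mkdir -p pics; ls; python3 - <<'E'
from plant import env
import cv2
s=env.sense(); print(s)
for n in ("side","top","wrist"):
    i=env.camera_info(n); print(n,i)
    im=env.read_camera(n); cv2.imwrite(f"pics/{n}0.png",im[:,:,::-1])
E
```

```text
pics
{'time': 0.0, 'qpos': array([ 1.21137042e+00,  3.00465367e-01,  1.52160546e+00,  2.29971064e-05,
        1.32072263e+00, -6.66240575e-02]), 'qd': array([ 7.27184595e-05,  1.68749720e-04,  2.40314058e-05, -1.83863198e-04,
        1.13631999e-03,  1.38216621e-03]), 'joint_torque': array([-1.82305057e-04, -5.43505061e+01, -3.61793160e+01, -1.17217833e-04,
        4.07245068e-03, -4.33635830e-05]), 'tool_pos': array([158.67255017, 526.35553222, 230.71415447]), 'ee_rot': array([[-9.57437250e-01,  2.88641153e-01, -4.43223011e-04],
       [ 2.88641475e-01,  9.57436605e-01, -1.11622872e-03],
       [ 1.02168390e-04, -1.19665150e-03, -9.99999279e-01]]), 'wrist_force': array([-0.89357113, -0.68811527,  0.54507659]), 'moment': array([ 0.02137951,  0.02929202, -0.01205399]), 'opening': 85.44948560829349}
side {'fx': 376.56329445212816, 'fy': 376.56329445212816, 'cx': 256.40651599387274, 'cy': 189.02643571023268, 'R': array([[ 0.93732514, -0.34793079, -0.01912472],
       [-0.25630661, -0.65122731, -0.71428979],
       [ 0.23606887,  0.67442357, -0.69958869]]), 't': array([-526.87148169,  236.46771575, 1232.10849511])}
top {'fx': 426.47325641160865, 'fy': 426.47325641160865, 'cx': 254.55271743167182, 'cy': 185.07725924514077, 'R': array([[-0.02157602, -0.99975311, -0.00530901],
       [-0.98631638,  0.02215357, -0.16336836],
       [ 0.16344564,  0.00171152, -0.98655086]]), 't': array([  10.30240743,  568.56678305, 1295.50100356])}
wrist {'fx': 295.9339830482189, 'fy': 295.9339830482189, 'cx': 256.2628584627802, 'cy': 187.83729041557606, 'R': array([[ 0.28799945,  0.95762894, -0.00176982],
       [ 0.9216996 , -0.27669154,  0.27186694],
       [ 0.25985795, -0.07992877, -0.96233322]]), 't': array([-549.58450204,  -37.0214747 ,  378.87708217])}
```

View pics/side0.png

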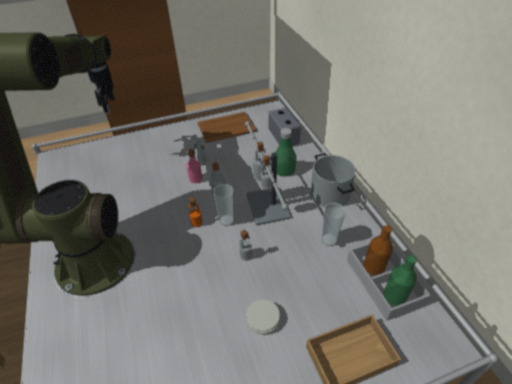

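View pics/top0.png

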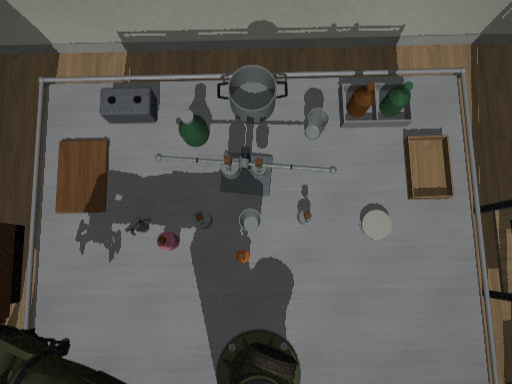

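View pics/wrist0.png

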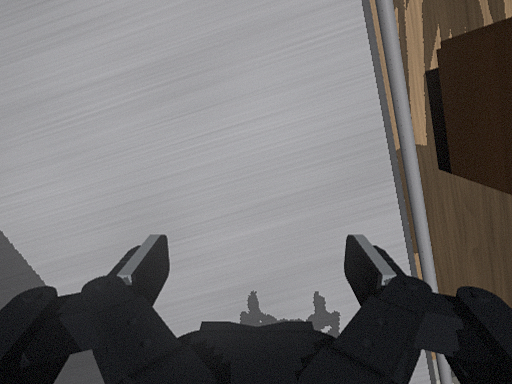

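```bash
python3 - <<'E'
import cv2
t=cv2.imread("pics/top0.png"); s=cv2.imread("pics/side0.png")
cv2.imwrite("pics/topc.png",cv2.resize(t[140:275,140:345],None,fx=3.9,fy=3.9,interpolation=cv2.INTER_CUBIC))
cv2.imwrite("pics/sidec.png",cv2.resize(s[115:270,170:350],None,fx=3.8,fy=3.8,interpolation=cv2.INTER_CUBIC))
E
```

```text
(no output)
```

View pics/topc.png

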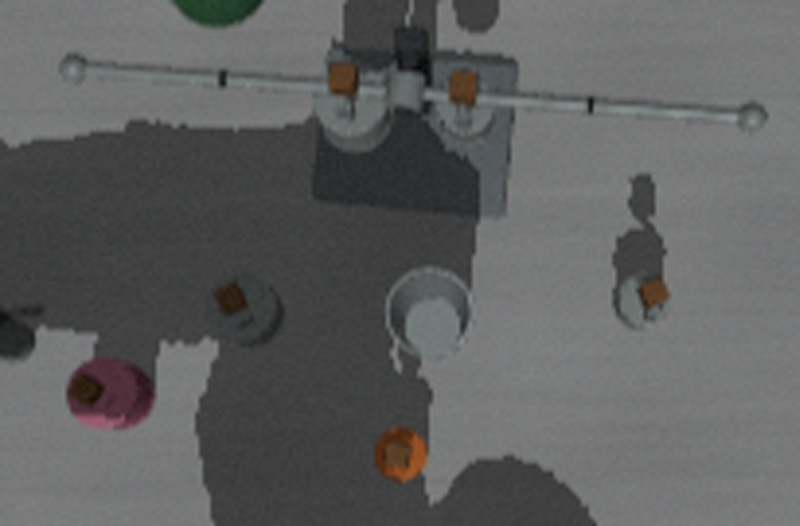

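View pics/sidec.png

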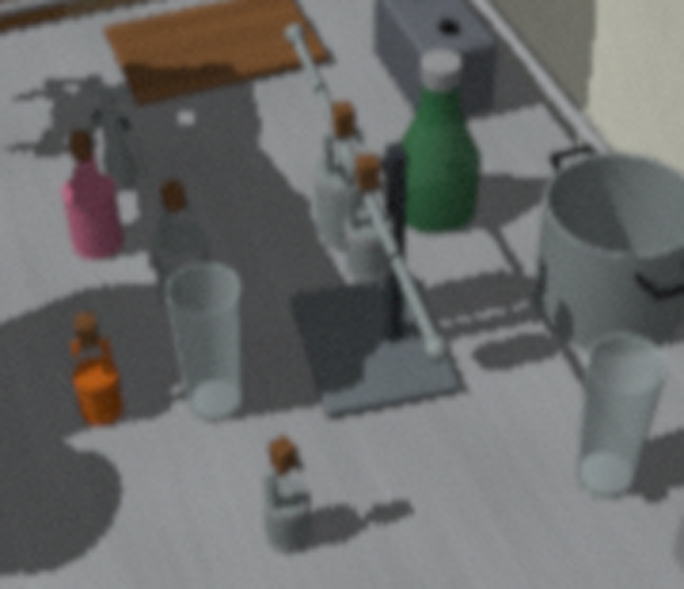

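```bash
cat > h.py <<'E'
import numpy as np
from plant import env
def ray(n,u,v,info=None):
    i=info or env.camera_info(n); R=np.array(i["R"]);t=np.array(i["t"])
    d=R.T@np.array([(u-i["cx"])/i["fx"],(v-i["cy"])/i["fy"],1]); return -R.T@t,d/np.linalg.norm(d)
def plane(n,u,v,z,info=None):
    c,d=ray(n,u,v,info); return c+d*(z-c[2])/d[2]
def tri(rs):
    A=np.zeros((3,3));b=np.zeros(3)
    for c,d in rs:
        P=np.eye(3)-np.outer(d,d);A+=P;b+=P@c
    X=np.linalg.solve(A,b); return X,[np.linalg.norm((np.eye(3)-np.outer(d,d))@(X-c)) for c,d in rs]
def proj(n,X,info=None):
    i=info or env.camera_info(n); p=np.array(i["R"])@X+np.array(i["t"]); return np.array([i["fx"]*p[0]/p[2]+i["cx"],i["fy"]*p[1]/p[2]+i["cy"]])
E
python3 - <<'E'
from h import *
np.set_printoptions(precision=1,suppress=True)
T=lambda x,y:((x+.5)/3.9-.5+140,(y+.5)/3.9-.5+140)
S=lambda x,y:((x+.5)/3.8-.5+170,(y+.5)/3.8-.5+115)
P={"endL":((72,68),(293,32)),"endR":((751,117),(433,343)),"Ltab":((231,300),(174,195)),"Stab":((653,293),(283,455)),"hungL":((343,80),(343,117)),"hungR":((463,88),(368,172))}
for k,(a,b) in P.items(): print(k,*tri([ray("top",*T(*a)),ray("side",*S(*b))]))
print("Ltab@146",plane("top",*T(231,298),146),"S@124",plane("top",*T(654,292),124))
for p in((406,90),(222,78),(590,105)): print(plane("top",*T(*p),230))
for p in((333,50),(517,60),(505,216),(313,200)): print("foot",plane("top",*T(*p),14))
for nm,p,z in(("glass",(430,300),150),("glass base",(433,325),3),("pink tab",(87,388),146),("pinkbody",(112,395),78),("or",(400,453),124)): print(nm,plane("top",*T(*p),z))
print("corks",plane("top",138,226,133))
E
```

```text
endL [626.4 265.  210.9] [np.float64(0.30962487792662446), np.float64(0.3096248779267464)]
endR [ 570.4 -210.   256.4] [np.float64(0.5425846229816892), np.float64(0.5425846229816945)]
Ltab [466.1 161.5 132.8] [np.float64(0.8875531511443006), np.float64(0.8875531511443292)]
Stab [ 465.8 -155.8  110.4] [np.float64(0.24144180040762386), np.float64(0.24144180040765081)]
hungL [604.4  68.2 253.4] [np.float64(0.5065705026600515), np.float64(0.5065705026602193)]
hungR [595.6 -14.1 258.2] [np.float64(0.2810189745628076), np.float64(0.28101897456280034)]
Ltab@146 [465.5 159.9 146. ] S@124 [ 465.1 -155.   124. ]
[601.   25.7 230. ]
[612.6 154.9 230. ]
[ 587.3 -102.9  230. ]
foot [684.3  92.   14. ]
foot [672.2 -61.8  14. ]
foot [540.7 -48.2  14. ]
foot [557.6 109.8  14. ]
glass [460.4  13.  150. ]
glass base [453.2  13.    3. ]
pink tab [401.8 265.3 146. ]
pinkbody [398.9 260.9  78. ]
or [349.9  37.8 124. ]
corks [441.7 338.2 133. ]
```

```bash
cat >> h.py <<'E'
def go(target,R=None,s=None):
    """rows units needed from measured pose: rotvec(5deg), shift cm in tool axes"""
    from scipy.spatial.transform import Rotation as Ro
    s=s or env.sense(); R0=np.array(s["ee_rot"]); d=R0.T@(np.array(target)-np.array(s["tool_pos"]))/10
    rv=np.zeros(3) if R is None else Ro.from_matrix(R0.T@R).as_rotvec()/np.deg2rad(5)
    return np.round(rv,3),np.round(d,3)
def down(yaw_deg):
    """tool down, tool y axis = (-sin,cos) turned by yaw from world y; tool x = -(cos,sin)"""
    a=np.deg2rad(yaw_deg);y=np.array([-np.sin(a),np.cos(a),0]);z=np.array([0,0,-1.]);return np.stack([np.cross(y,z),y,z],1)
E
python3 - <<'E'
from h import *
np.set_printoptions(precision=2,suppress=True)
i=env.camera_info("wrist");s=env.sense()
c=-i["R"].T@i["t"]; print("cam off tool",s["ee_rot"].T@(c-s["tool_pos"]))
print("optical", s["ee_rot"].T@i["R"][2])
print(down(-16.8))
# view for large tin: tcp at x=400?
for tgt in ([440,210,235],[400,170,235],[420,170,235]): print(tgt,go(tgt,down(-6.7)))
E
```

```text
cam off tool [  67.75    0.27 -142.92]
optical [-0.27 -0.    0.96]
[[-0.96  0.29  0.  ]
 [ 0.29  0.96  0.  ]
 [ 0.    0.   -1.  ]]
[440, 210, 235] (array([-0.01, -0.  , -2.02]), array([-36.07, -22.18,  -0.4 ]))
[400, 170, 235] (array([-0.01, -0.  , -2.02]), array([-33.39, -27.16,  -0.39]))
[420, 170, 235] (array([-0.01, -0.  , -2.02]), array([-35.31, -26.58,  -0.39]))
```

```bash
python3 -m crank '[0,0,-0.5,-8,-7,0,0, 0,0,-1,-16,-14,0,0, 0,0,-1.5,-18,-16,0,0, 0,0,-2,-18,-16,0,0, 0,0,-2,-18,-16,0,0]'; python3 - <<'E'
from h import *
print(go([390,165,235],down(-6.7)),env.sense()["time"])
E
```

```text
time: 0.57
tool_pos: [268.4, 347.4, 231.1]
ee_rot: [[-0.993, 0.115, -0.0], [0.115, 0.993, -0.0], [0.0, -0.0, -1.0]]
wrist_force: [2.2, 1.3, 0.2]
opening: 85.7
(array([-0.002, -0.001,  0.024]), array([-14.175, -16.723,  -0.387])) 0.5667
```

```bash
python3 -m crank '[0,0,0,-3,-3,0,0, 0,0,0,-6,-6,0,0, 0,0,0,-9,-9,0,0, 0,0,0,-12,-12,0,0, 0,0,0,-14,-15,-0.4,0]'; python3 -m crank '[0,0,0,0,-1.7,0,0, 0,0,0,0,-1.7,0,0]'; python3 - <<'E'
from h import *
import cv2
print(env.sense()["tool_pos"],env.sense()["time"])
i=env.camera_info("wrist")
im=env.read_camera("wrist"); cv2.imwrite("pics/w1.png",im[:,:,::-1]); np.save("w1.npy",np.array([i],dtype=object),allow_pickle=True)
im=env.read_camera("top");cv2.imwrite("pics/t1.png",im[:,:,::-1])
E
```

```text
time: 0.98
tool_pos: [390.3, 181.7, 234.8]
ee_rot: [[-0.993, 0.118, -0.001], [0.118, 0.993, -0.0], [0.001, -0.0, -1.0]]
wrist_force: [1.9, 0.1, -0.1]
opening: 85.1
time: 1.15
tool_pos: [387.7, 164.1, 235.2]
ee_rot: [[-0.993, 0.122, -0.0], [0.122, 0.993, -0.001], [0.0, -0.001, -1.0]]
wrist_force: [-0.9, -0.1, 0.3]
opening: 85.7
[387.72509764 164.08991899 235.16335788] 1.15
```

View pics/w1.png

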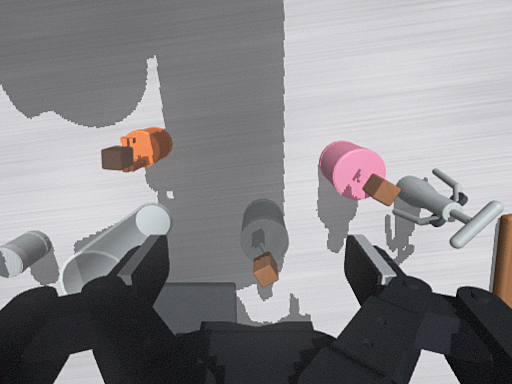

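```bash
python3 - <<'E'
import cv2
t=cv2.imread("pics/w1.png")
cv2.imwrite("pics/w1c.png",cv2.resize(t[190:295,215:315],None,fx=5.5,fy=5.5,interpolation=cv2.INTER_CUBIC))
t=cv2.imread("pics/t1.png")
cv2.imwrite("pics/t1c.png",cv2.resize(t[140:240,150:345],None,fx=4,fy=4,interpolation=cv2.INTER_CUBIC))
E
```

```text
(no output)
```

View pics/w1c.png

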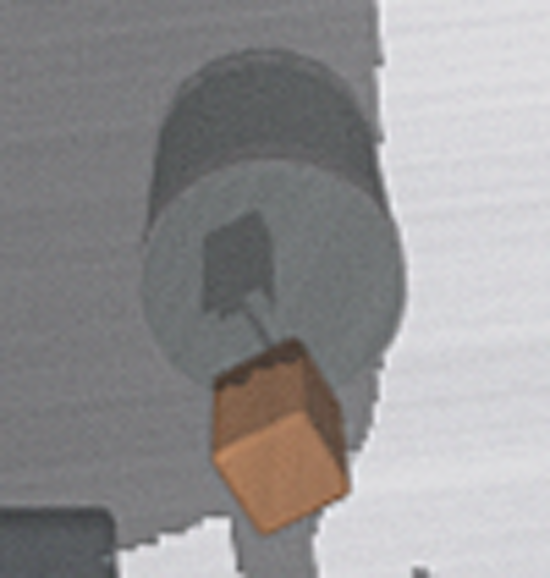

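View pics/t1c.png

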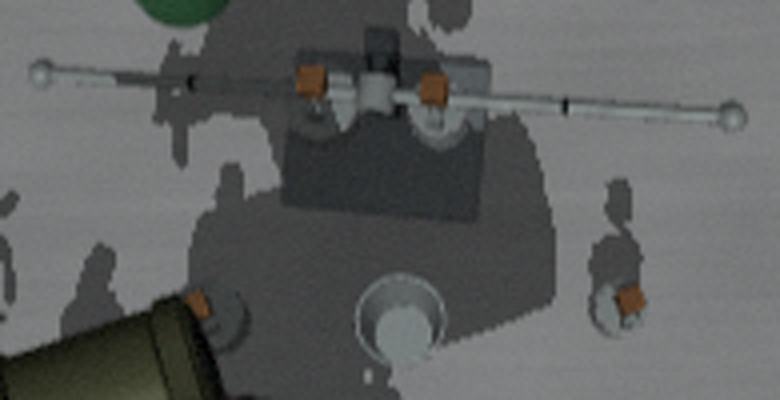

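```bash
python3 - <<'E'
from h import *
i=np.load("w1.npy",allow_pickle=True)[0]
W=lambda x,y:((x+.5)/5.5-.5+215,(y+.5)/5.5-.5+190)
C=[plane("wrist",*W(*p),146,i)[:2] for p in((212,458),(303,410),(350,490),(265,533))]
print(np.round(C,1),np.mean(C,0))
for k in range(4):
    d=C[(k+1)%4]-C[k]; print(np.linalg.norm(d).round(1),np.degrees(np.arctan2(d[1],d[0])).round(1))
# lid centre: ellipse
print("lid",plane("wrist",*W(275,283),78,i))
pl=[plane("wrist",*W(*p),78,i) for p in((205,235),(262,212))]; print("plate base",pl)
T=lambda x,y:((x+.5)/4-.5+150,(y+.5)/4-.5+140)
for p in((40,73),(732,117)): print(plane("top",*T(*p),230))
E
```

```text
[[463.  152. ]
 [456.1 167.5]
 [471.5 173.5]
 [477.8 158.9]] [467.1189467  162.99651074]
17.0 113.9
16.5 21.3
15.9 -66.7
16.3 -155.0
lid [466.62433931 163.58437763  78.        ]
plate base [array([454.49577868, 150.87393806,  78.        ]), array([450.92933868, 162.76953861,  78.        ])]
[619.79954014 256.27434486 230.        ]
[ 578.28722512 -216.306561    230.        ]
```

```bash
python3 - <<'E'
from h import *
print(go([467,163,170],down(24)),go([467,163,121],down(24)))
E
```

```text
(array([ 2.000e-03, -1.000e-03, -6.173e+00]), array([-7.952,  0.6  ,  6.524])) (array([ 2.000e-03, -1.000e-03, -6.173e+00]), array([-7.952,  0.599, 11.424]))
```

```bash
python3 -m crank '[0,0,-1.4,-2.5,0.2,1,0, 0,0,-2.8,-5,0.4,2.5,0, 0,0,-4.2,-7.5,0.6,4.5,0, 0,0,-5.6,-8,0.6,6.5,0, 0,0,-6.2,-8,0.6,6.5,0]'; python3 - <<'E'
from h import *
import cv2
print(go([467,163,121],down(24)))
i=env.camera_info("wrist")
im=env.read_camera("wrist"); cv2.imwrite("pics/w2.png",im[:,:,::-1])
for z in(146,118): print(proj("wrist",np.array([467,163,z]),i))
E
```

```text
time: 1.67
tool_pos: [466.9, 164.0, 166.1]
ee_rot: [[-0.909, -0.418, -0.006], [-0.418, 0.909, -0.001], [0.006, 0.001, -1.0]]
wrist_force: [-0.9, -0.4, -0.6]
opening: 85.4
(array([ 0.011, -0.066,  0.137]), array([ 4.00e-03, -9.90e-02,  4.51e+00]))
[255.5551615  223.06861995]
[255.66485606 207.48417824]
```

View pics/w2.png

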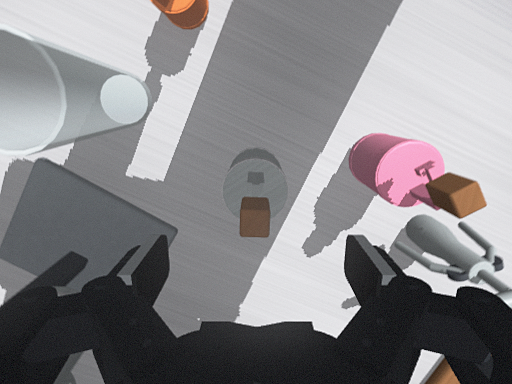

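```bash
python3 -m crank '[0,0,0.1,0,-0.1,1.5,0, 0,0,0.1,0,-0.1,3,0, 0,0,0.1,0,-0.1,4.2,0, 0,0,0.1,0,-0.1,4.5,60, 0,0,0.1,0,-0.1,4.5,160]';python3 -m crank '[0,0,0,0,0,0,255, 0,0,0,0,0,0,255, 0,0,0,0,0,0,255, 0,0,0,0,0,0,255, 0,0,0,0,0,0,255]'; python3 - <<'E'
from h import *
s=env.sense();print(s["tool_pos"],s["wrist_force"],s["moment"])
E
```

```text
time: 2.13
tool_pos: [467.4, 163.2, 125.0]
ee_rot: [[-0.915, -0.402, -0.001], [-0.402, 0.915, -0.0], [0.001, 0.0, -1.0]]
wrist_force: [0.6, -0.1, -0.5]
opening: 64.3
time: 2.55
tool_pos: [468.2, 162.7, 126.2]
ee_rot: [[-0.916, -0.402, 0.001], [-0.402, 0.916, 0.001], [-0.001, -0.0, -1.0]]
wrist_force: [-1.6, 0.6, 5.7]
opening: 16.6
[468.22365795 162.67238547 126.18341311] [-1.62068054  0.61352757  5.73594911] [ 0.09653652  0.31148146 -0.025566  ]
```

```bash
python3 -m crank '[0,0,0,0,0,0,160, 0,0,0,0,0,0,160, 0,0,0,0,0,0.4,160, 0,0,0,0,0,0.4,255, 0,0,0,0,0,0.4,255]';python3 -m crank '[0,0,0,0,0,0,255, 0,0,0,0,0,0,255, 0,0,0,0,0,0,255]'; python3 - <<'E'
from h import *
s=env.sense();print(s["tool_pos"],s["wrist_force"],s["moment"])
E
```

```text
time: 2.97
tool_pos: [467.7, 162.4, 120.9]
ee_rot: [[-0.916, -0.402, -0.001], [-0.402, 0.916, -0.0], [0.001, 0.0, -1.0]]
wrist_force: [-0.3, 0.3, -5.4]
opening: 17.0
time: 3.22
tool_pos: [467.6, 162.4, 120.9]
ee_rot: [[-0.915, -0.402, -0.001], [-0.402, 0.915, -0.0], [0.001, 0.0, -1.0]]
wrist_force: [-0.2, -0.7, -6.4]
opening: 16.9
[467.61162845 162.36139599 120.90519211] [-0.22459767 -0.67045478 -6.38485064] [ 0.0001288  -0.03162401  0.01674528]
```

```bash
python3 -m crank '[0,0,0,0,0,-0.7,255, 0,0,0,0,0,-3.5,255, 0,0,0,0,0,-7,255, 0,0,0,0,0,-10.5,255, 0,0,0,0,0,-14,255]';python3 -m crank '[0,0,0,0,0,-2.5,255, 0,0,0,0,0,-3.5,255, 0,0,0,0,0,-3.5,255,0,0,0,0,0,-3.5,255]'; python3 - <<'E'
from h import *
import cv2
s=env.sense();print(s["tool_pos"],s["wrist_force"],s["moment"])
im=env.read_camera("side");cv2.imwrite("pics/s2.png",cv2.resize(im[90:270,150:350,::-1],None,fx=3,fy=3))
print(env.sense()["wrist_force"],go([523,-94,295],down(-6.7)))
E
```

```text
time: 3.63
tool_pos: [467.4, 162.3, 263.3]
ee_rot: [[-0.915, -0.402, -0.0], [-0.402, 0.915, -0.0], [0.0, 0.0, -1.0]]
wrist_force: [0.7, 0.4, -4.7]
opening: 16.8
time: 3.97
tool_pos: [467.5, 162.4, 295.0]
ee_rot: [[-0.915, -0.402, -0.001], [-0.402, 0.915, -0.0], [0.001, 0.0, -1.0]]
wrist_force: [-0.0, 0.8, -7.0]
opening: 17.0
[467.52771066 162.37101885 295.04101405] [-0.04770542  0.81591288 -7.00789458] [-0.03750324  0.06374032 -0.01436042]
[-0.35054629  0.17423221 -5.81492079] (array([-4.000e-03, -3.400e-02,  6.084e+00]), array([  5.217, -25.702,  -0.065]))
```

View pics/s2.png

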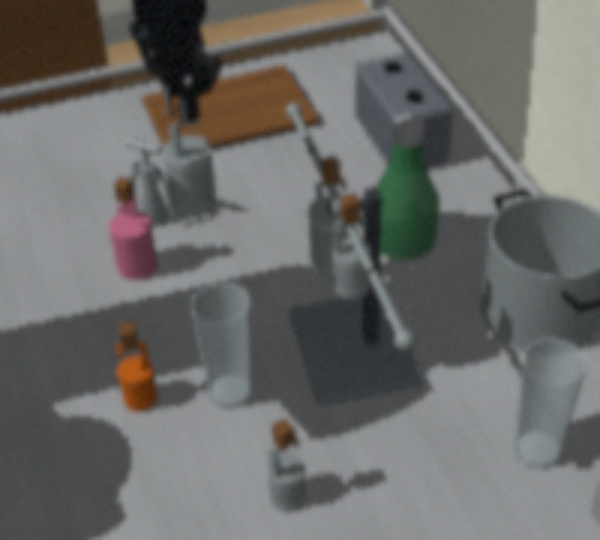

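```bash
python3 -m crank '[0,0,1,0.6,-3,0,255, 0,0,2.2,1.4,-7,0,255, 0,0,3.4,2.2,-11,0,255, 0,0,4.6,3,-15,0,255, 0,0,5.6,3.8,-19,0,255]'; python3 - <<'E'
from h import *
print(go([523,-94,293],down(-6.7)))
E
```

```text
time: 4.43
tool_pos: [509.1, -28.6, 294.2]
ee_rot: [[-0.997, 0.08, -0.003], [0.08, 0.997, 0.0], [0.003, 0.0, -1.0]]
wrist_force: [0.2, 1.3, -5.2]
opening: 17.0
(array([ 0.001, -0.037,  0.426]), array([-1.911, -6.407,  0.11 ]))
```

```bash
python3 -m crank '[0,0,0.2,-0.7,-2.5,0.1,255, 0,0,0.4,-1.4,-4.7,0.2,255, 0,0,0.45,-1.9,-6.1,0.4,255, 0,0,0.45,-1.9,-6.4,0.8,255,0,0,0.45,-1.9,-6.4,1.2,255]';python3 -m crank '[0,0,0,0,0,0,255,0,0,0,0,0,0,255]'; python3 - <<'E'
from h import *
import cv2
s=env.sense();print(s["tool_pos"],s["wrist_force"],s["ee_rot"][:,1])
i=env.camera_info("wrist");print(i["R"].tolist(),i["t"].tolist())
np.save("w3.npy",np.array([i],dtype=object),allow_pickle=True)
im=env.read_camera("wrist"); cv2.imwrite("pics/w3.png",im[:,:,::-1])
im=env.read_camera("side");cv2.imwrite("pics/s3f.png",im[:,:,::-1]);cv2.imwrite("pics/s3.png",cv2.resize(im[90:270,180:350,::-1],None,fx=3.5,fy=3.5))
im=env.read_camera("top");cv2.imwrite("pics/t3f.png",im[:,:,::-1]);cv2.imwrite("pics/t3.png",cv2.resize(im[140:240,150:345,::-1],None,fx=4,fy=4))
E
```

```text
time: 4.85
tool_pos: [523.4, -92.3, 282.6]
ee_rot: [[-0.993, 0.114, -0.002], [0.114, 0.993, 0.001], [0.002, 0.0, -1.0]]
wrist_force: [-0.3, 0.5, -5.8]
opening: 16.8
time: 5.02
tool_pos: [523.5, -90.9, 283.7]
ee_rot: [[-0.994, 0.112, -0.001], [0.112, 0.994, 0.001], [0.001, 0.0, -1.0]]
wrist_force: [-0.1, 0.3, -5.9]
opening: 16.8
[523.49597386 -90.89248179 283.70786954] [-0.12064915  0.27824477 -5.87535416] [1.12235885e-01 9.93681519e-01 3.80414706e-04]
[[0.11152598807687657, 0.9937613485507313, -0.0005797500405938369], [0.9566775615129061, -0.10720629860774486, 0.27069328184598057], [0.268942367954915, -0.030743969578767703, -0.9626654720375837]] [32.08310252243474, -561.0276566384094, 285.46787660510694]
```

View pics/w3.png

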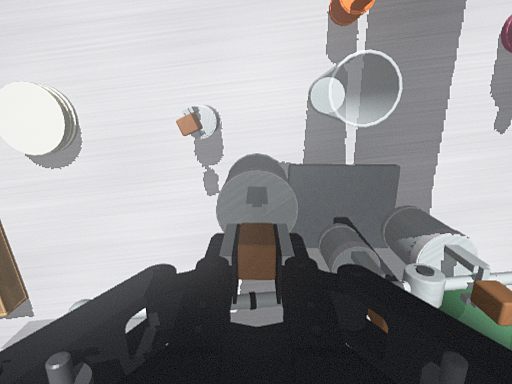

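View pics/s3.png

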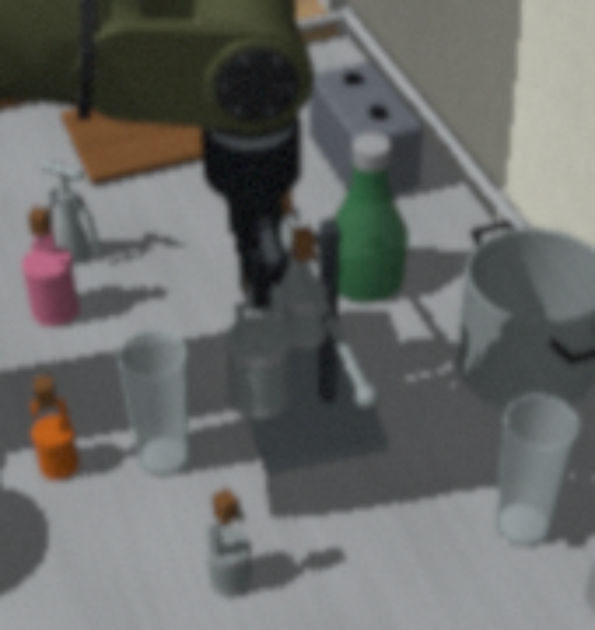

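View pics/t3.png

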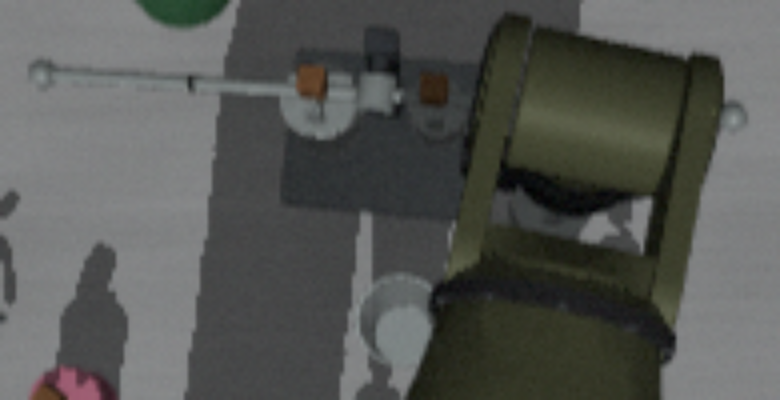

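```bash
python3 - <<'E'
from h import *
np.set_printoptions(precision=1,suppress=True)
f=lambda x,y,s,ox,oy:((x+.5)/s-.5+ox,(y+.5)/s-.5+oy)
print("R",tri([ray("side",*f(363,394,3.5,180,90)),ray("top",*f(732,117,4,150,140))]))
print("L", [tri([ray("side",*f(293,109,3,150,90)),ray("top",*f(41,73,4,150,140))])])
i=np.load("w3.npy",allow_pickle=True)[0]
print("ring",plane("wrist",253,300,249,i),"rod",[plane("wrist",u,301,z,i) for u,z in((235,251),(280,247))])
print("hub",plane("wrist",425,270,244,i))
print("tab",plane("wrist",257,265,283.7+25,i))
import cv2
t=cv2.imread("pics/w3.png");cv2.imwrite("pics/w3c.png",cv2.resize(t[210:330,200:480],None,fx=2.8,fy=2.8,interpolation=cv2.INTER_CUBIC))
E
```

```text
R (array([ 570.1, -209.3,  266.7]), [np.float64(0.8562606397660745), np.float64(0.8562606397660506)])
L [(array([627.2, 262.7, 198.8]), [np.float64(0.016640458301987137), np.float64(0.01664045830198537)])]
ring [ 586.6 -100.3  249. ] rod [array([ 584.5, -112.5,  251. ]), array([591. , -81.6, 247. ])]
hub [579.5  20.9 244. ]
tab [525.  -90.7 308.7]
```

View pics/w3c.png

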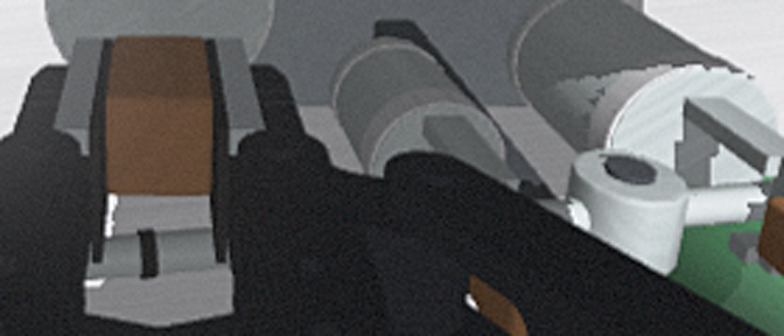

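```bash
python3 - <<'E'
from h import *
print(go([585,-100.6,279],down(-6.8)))
E
python3 -m crank '[0,0,0,0,-0.2,0.4,255, 0,0,0,-0.5,-0.2,0.45,255, 0,0,0,-1.5,-0.2,0.45,255, 0,0,0,-2.5,-0.2,0.45,255]'; python3 - <<'E'
from h import *
print(go([585,-100.6,279],down(-6.8)))
E
```

```text
(array([-0.   ,  0.004,  0.07 ]), array([-6.194, -0.244,  0.554]))
time: 5.5
tool_pos: [548.8, -96.9, 279.8]
ee_rot: [[-0.994, 0.114, 0.0], [0.114, 0.994, -0.0], [-0.0, -0.0, -1.0]]
wrist_force: [0.8, 0.2, -5.7]
opening: 16.6
(array([-0.   ,  0.002,  0.055]), array([-3.637,  0.04 ,  0.08 ]))
```

```bash
python3 -m crank '[0,0,0.05,-1,0,0,255, 0,0,0.05,-2,0.05,0.05,255, 0,0,0.05,-3,0.05,0.05,255, 0,0,0.05,-3.6,0.05,0.05,255,0,0,0.05,-3.6,0.05,0.05,255]'; python3 - <<'E'
from h import *
import cv2
s=env.sense();print(go([585,-100.6,279],down(-6.8)),s["wrist_force"],s["moment"])
i=env.camera_info("wrist")
im=env.read_camera("wrist"); cv2.imwrite("pics/w4.png",cv2.resize(im[150:384,:,::-1],None,fx=1.5,fy=1.5))
im=env.read_camera("side");cv2.imwrite("pics/s4.png",cv2.resize(im[90:270,180:350,::-1],None,fx=3.5,fy=3.5))
E
```

```text
time: 5.92
tool_pos: [584.9, -100.5, 278.7]
ee_rot: [[-0.993, 0.118, -0.0], [0.118, 0.993, 0.0], [0.001, 0.0, -1.0]]
wrist_force: [-0.1, 0.1, -4.9]
opening: 17.0
(array([ 0.001, -0.006,  0.006]), array([-0.011, -0.006, -0.03 ])) [-0.13490163  0.1072202  -4.92615029] [-0.03591428 -0.14446765  0.02758981]
```

View pics/w4.png

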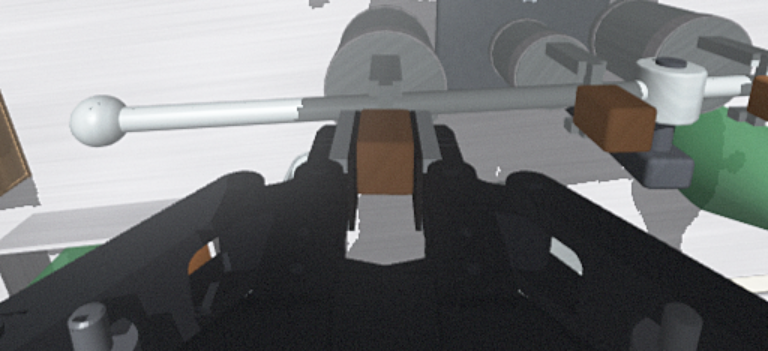

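View pics/s4.png

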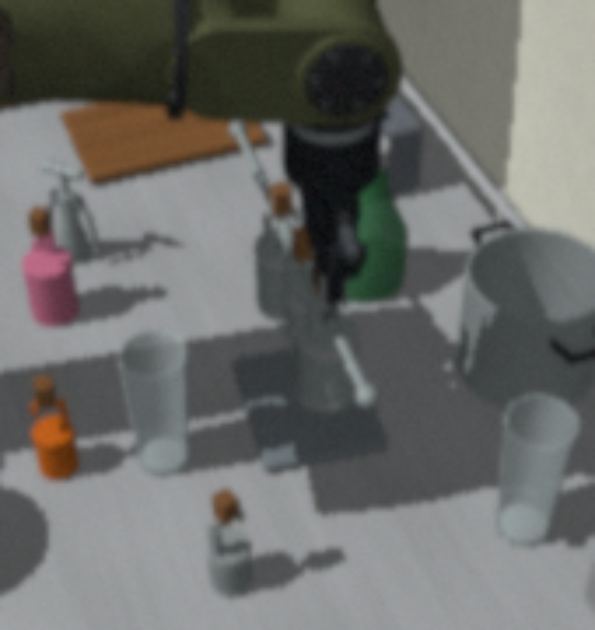

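```bash
python3 -m crank '[0,0,0,0,0,0.4,255, 0,0,0,0,0,0.8,255, 0,0,0,0,0,1.2,255, 0,0,0,0,0,1.5,255,0,0,0,0,0,1.7,255]'; python3 -m crank '[0,0,0,0,0,0.2,255, 0,0,0,0,-0.05,0.4,255, 0,0,0,0,-0.05,0.6,255, 0,0,0,0,-0.1,0.8,255,0,0,0,0,-0.1,1.0,255]';  python3 -m crank '[0,0,0,0,-0.02,0.2,255, 0,0,0,0,-0.03,0.4,255, 0,0,0,0,-0.04,0.6,255, 0,0,0,0,-0.04,0.8,255,0,0,0,0,-0.04,1.0,255]'
```

```text
time: 6.43
tool_pos: [583.9, -100.4, 261.7]
ee_rot: [[-0.993, 0.118, -0.001], [0.118, 0.993, 0.0], [0.001, 0.0, -1.0]]
wrist_force: [-0.6, -0.7, -4.0]
opening: 16.9
time: 6.85
tool_pos: [584.1, -101.5, 252.3]
ee_rot: [[-0.993, 0.118, 0.0], [0.118, 0.993, -0.0], [-0.0, -0.0, -1.0]]
wrist_force: [-0.1, -0.0, -3.6]
opening: 17.0
time: 7.27
tool_pos: [584.0, -102.0, 242.2]
ee_rot: [[-0.993, 0.118, 0.0], [0.118, 0.993, -0.0], [-0.0, -0.0, -1.0]]
wrist_force: [-1.5, -2.5, -2.2]
opening: 17.0
```

```bash
python3 -m crank '[0,0,0,0,0,0.2,255, 0,0,0,0,0.02,0.4,255, 0,0,0,0,0.03,0.6,255, 0,0,0,0,0.05,0.8,255,0,0,0,0,0.06,1.0,255]'; python3 -m crank '[0,0,0,0,0.03,0.2,255, 0,0,0,0,0.06,0.4,255, 0,0,0,0,0.1,0.6,255, 0,0,0,0,0.14,0.8,255,0,0,0,0,0.18,1.0,255]';  python3 -m crank '[0,0,0,0,0.05,0.2,255, 0,0,0,0,0.1,0.4,255, 0,0,0,0,0.15,0.6,255, 0,0,0,0,0.2,0.8,255,0,0,0,0,0.22,0.9,255]'
python3 - <<'E'
from h import *
s=env.sense();print(s["wrist_force"],s["moment"])
E
```

```text
time: 7.68
tool_pos: [584.1, -101.3, 232.2]
ee_rot: [[-0.993, 0.118, 0.0], [0.118, 0.993, -0.0], [-0.0, -0.0, -1.0]]
wrist_force: [0.3, -3.0, -2.0]
opening: 16.5
time: 8.1
tool_pos: [584.3, -99.5, 222.1]
ee_rot: [[-0.993, 0.118, 0.0], [0.118, 0.993, -0.0], [-0.0, -0.0, -1.0]]
wrist_force: [0.8, -3.9, -1.0]
opening: 16.8
time: 8.52
tool_pos: [584.5, -97.2, 213.0]
ee_rot: [[-0.993, 0.118, -0.0], [0.118, 0.993, 0.0], [0.0, 0.0, -1.0]]
wrist_force: [-1.0, -4.0, -1.4]
opening: 16.9
[-0.97493281 -3.99018086 -1.39083555] [-0.7681625  -0.00874301 -0.02055709]
```

```bash
python3 - <<'E'
from h import *
import cv2
im=env.read_camera("wrist"); cv2.imwrite("pics/w5.png",cv2.resize(im[150:384,:,::-1],None,fx=1.5,fy=1.5))
im=env.read_camera("side");cv2.imwrite("pics/s5.png",cv2.resize(im[90:270,180:350,::-1],None,fx=3.5,fy=3.5))
im=env.read_camera("top");cv2.imwrite("pics/t5.png",cv2.resize(im[140:240,150:345,::-1],None,fx=4,fy=4))
s=env.sense();print(s["tool_pos"],s["wrist_force"],s["moment"])
E
```

```text
[584.48896321 -97.182756   213.16198682] [-1.22865676 -4.07237209 -0.72275821] [-0.66948997 -0.01534066 -0.0010013 ]
```

View pics/w5.png

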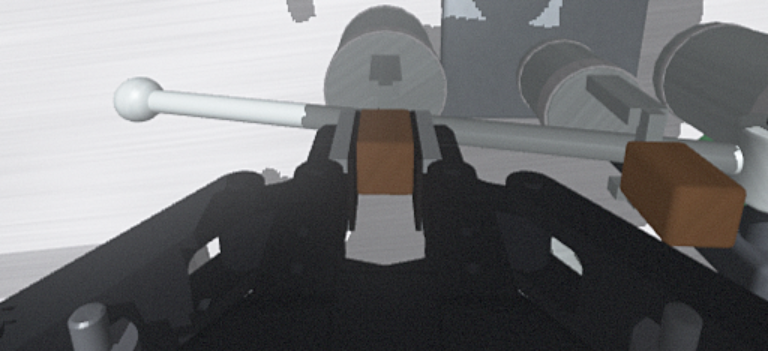

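View pics/s5.png

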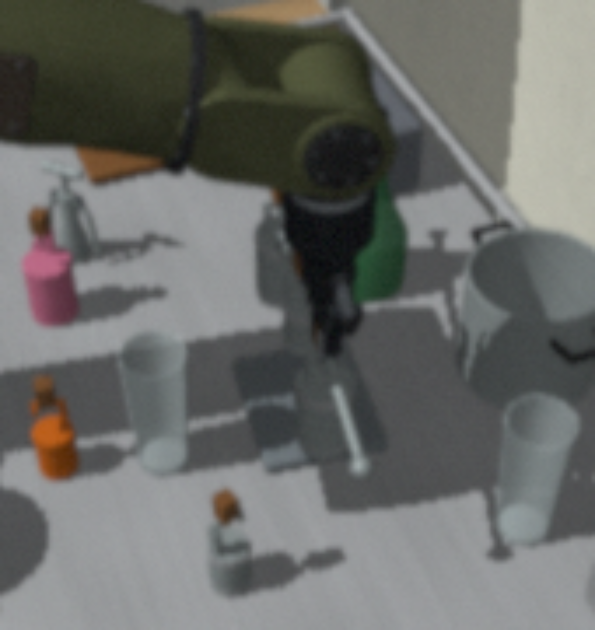

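View pics/t5.png

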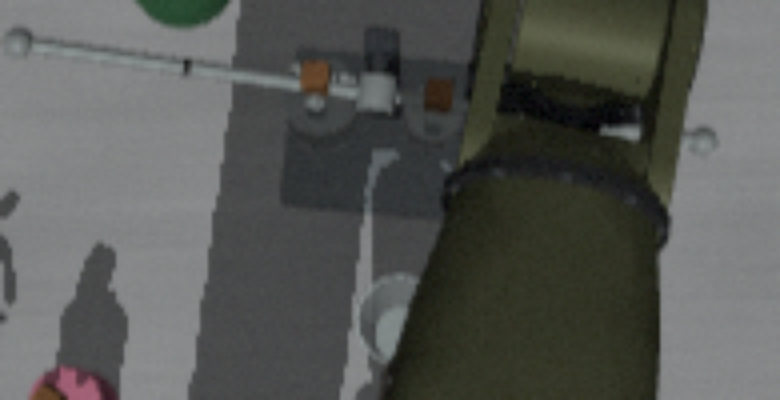

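```bash
python3 -m crank '[0,0,0,0,-0.05,0.15,255, 0,0,0,0,-0.05,0.3,255, 0,0,0,0,-0.05,0.45,255, 0,0,0,0,-0.05,0.55,255,0,0,0,0,-0.05,0.65,255]'; python3 -m crank '[0,0,0,0,0,0,255, 0,0,0,0,0,0,255,0,0,0,0,0,0,255]';python3 - <<'E'
from h import *
np.set_printoptions(precision=3,suppress=True)
s=env.sense();print(s["wrist_force"],s["moment"])
f=lambda x,y,s,ox,oy:((x+.5)/s-.5+ox,(y+.5)/s-.5+oy)
print("R before",tri([ray("side",*f(358,467,3.5,180,90)),ray("top",*f(704,140,4,150,140))]))
E
```

```text
time: 9.08
tool_pos: [584.5, -97.5, 206.7]
ee_rot: [[-0.993, 0.118, 0.0], [0.118, 0.993, 0.0], [-0.0, 0.0, -1.0]]
wrist_force: [-0.2, 1.5, 1.2]
opening: 16.9
time: 9.33
tool_pos: [584.5, -97.7, 206.8]
ee_rot: [[-0.993, 0.118, -0.0], [0.118, 0.993, 0.0], [0.0, 0.0, -1.0]]
wrist_force: [0.1, 1.2, -0.2]
opening: 17.2
[ 0.126  1.198 -0.225] [ 0.193 -0.064  0.033]
R before (array([ 571.349, -205.476,  174.036]), [np.float64(1.8985887174621152), np.float64(1.898588717461981)])
```

```bash
python3 -m crank '[0,0,0,0,0,0,190, 0,0,0,0,0,0,160, 0,0,0,0,0,0,135,0,0,0,0,0,0,130,0,0,0,0,0,-0.3,130]'; python3 -m crank '[0,0,0,0,0,-1,130, 0,0,0,0,0,-3,130,0,0,0,0,0,-6,130,0,0,0,0,0,-9,130,0,0,0,0,0,-10,130]';python3 - <<'E'
from h import *
import cv2
s=env.sense();print(s["wrist_force"],s["tool_pos"])
i=env.camera_info("wrist");np.save("w6.npy",np.array([i],dtype=object),allow_pickle=True)
im=env.read_camera("wrist"); cv2.imwrite("pics/w6.png",cv2.resize(im[:,:,::-1],None,fx=1.5,fy=1.5))
im=env.read_camera("side");cv2.imwrite("pics/s6.png",cv2.resize(im[90:270,180:350,::-1],None,fx=3.5,fy=3.5))
E
```

```text
time: 9.75
tool_pos: [584.3, -97.8, 209.4]
ee_rot: [[-0.993, 0.118, -0.001], [0.118, 0.993, 0.0], [0.001, 0.0, -1.0]]
wrist_force: [-0.3, 0.1, -0.6]
opening: 41.7
time: 10.17
tool_pos: [585.1, -97.9, 315.5]
ee_rot: [[-0.993, 0.118, 0.006], [0.118, 0.993, -0.001], [-0.007, -0.001, -1.0]]
wrist_force: [0.7, -0.2, 0.8]
opening: 41.5
[ 0.71281381 -0.20077734  0.77587783] [585.08062418 -97.89270776 315.49746798]
```

View pics/w6.png

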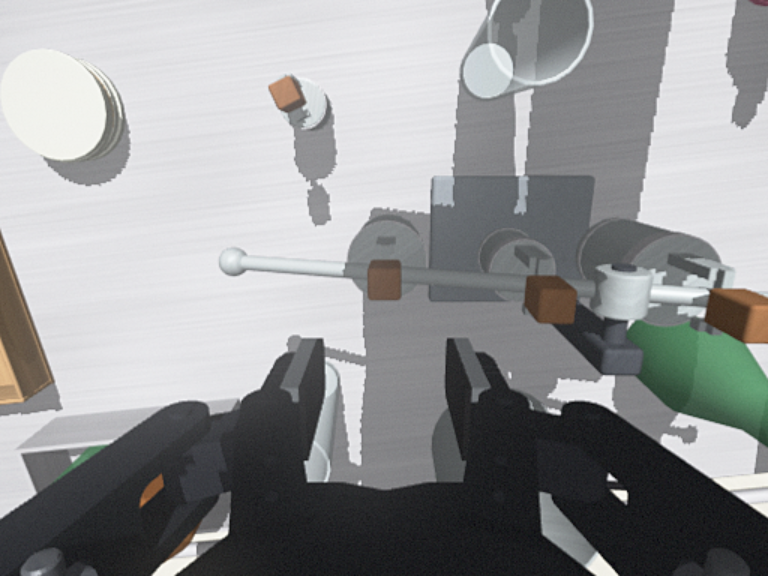

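View pics/s6.png

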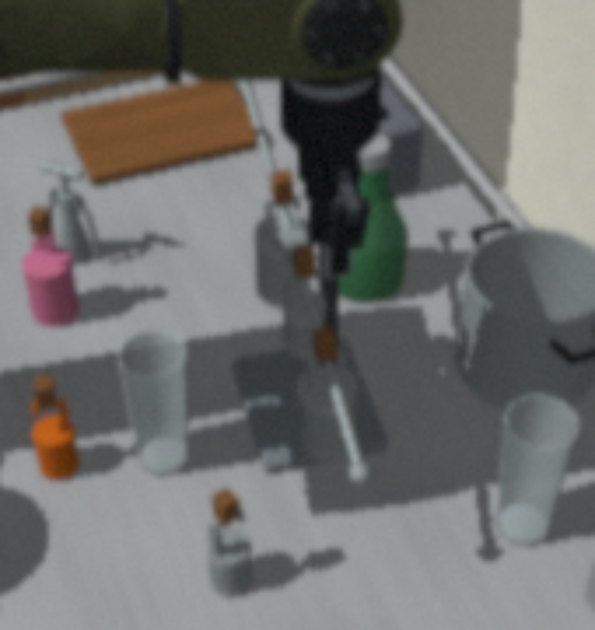

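```bash
python3 - <<'E'
from h import *
print(go([392,-155,215],down(-6.8)))
E
python3 -m crank '[0,0,0,4,-0.5,0,60, 0,0,0,8,-1,0,0, 0,0,0,12,-1.5,2,0,0,0,0,16,-2.5,4,0,0,0,0,19,-3.5,6,0]'; python3 - <<'E'
from h import *
print(go([392,-155,215],down(-6.8)))
E
```

```text
(array([-0.006,  0.054,  0.005]), array([18.53 , -7.944,  9.692]))
time: 10.68
tool_pos: [392.1, -109.1, 250.0]
ee_rot: [[-0.993, 0.117, -0.0], [0.117, 0.993, 0.0], [0.0, 0.0, -1.0]]
wrist_force: [1.2, -1.3, 0.8]
opening: 85.0
(array([ 0.001, -0.004,  0.013]), array([-0.535, -4.564,  3.499]))
```

```bash
python3 -m crank '[0,0,0,0,-2.5,2,0, 0,0,0,0,-4.2,3.3,0, 0,0,0,0,-4.6,3.5,0,0,0,0,0,-4.6,3.5,0]'; python3 - <<'E'
from h import *
import cv2
s=env.sense();print(s["tool_pos"])
i=env.camera_info("wrist");np.save("w7.npy",np.array([i],dtype=object),allow_pickle=True)
im=env.read_camera("wrist"); cv2.imwrite("pics/w7.png",im[:,:,::-1])
p=proj("wrist",np.array([466,-156,124]),i);print(p)
u,v=p.astype(int);cv2.imwrite("pics/w7c.png",cv2.resize(im[v-80:v+40,u-60:u+60,::-1],None,fx=5,fy=5,interpolation=cv2.INTER_CUBIC));print(u-60,v-80)
E
```

```text
time: 11.02
tool_pos: [388.2, -155.6, 215.4]
ee_rot: [[-0.993, 0.12, -0.002], [0.12, 0.993, 0.001], [0.002, 0.001, -1.0]]
wrist_force: [-0.0, -0.4, 0.1]
opening: 85.7
[ 388.235531   -155.62396734  215.35127949]
[266.19896403 272.87974995]
206 192
```

View pics/w7c.png

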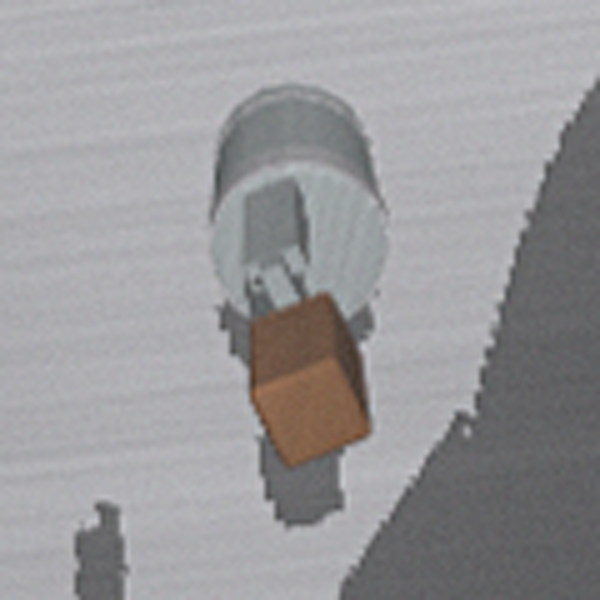

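```bash
python3 - <<'E'
from h import *
i=np.load("w7.npy",allow_pickle=True)[0]
W=lambda x,y:((x+.5)/5-.5+206,(y+.5)/5-.5+192)
C=[plane("wrist",*W(*p),124,i)[:2] for p in((251,388),(333,357),(371,432),(293,467))]
print(np.round(C,1),np.mean(C,0))
for k in range(4):
    d=C[(k+1)%4]-C[k]; print(np.linalg.norm(d).round(1),np.degrees(np.arctan2(d[1],d[0])).round(1))
print("lid",plane("wrist",*W(300,247),56,i)); print("plate",plane("wrist",*W(271,185),56,i))
for a in (12,14,16): print(go([466,-156,150],down(a)))
E
```

```text
[[ 461.2 -164.8]
 [ 456.8 -149.6]
 [ 472.6 -144.4]
 [ 478.1 -159.2]] [ 467.19020835 -154.50505112]
15.8 106.2
16.6 18.2
15.7 -69.6
17.8 -161.6
lid [ 467.88898718 -154.67588299   56.        ]
plate [ 452.25198772 -159.37674277   56.        ]
(array([ 0.008, -0.012, -3.767]), array([-7.686,  0.834,  6.606]))
(array([ 0.009, -0.012, -4.167]), array([-7.686,  0.834,  6.606]))
(array([ 0.009, -0.012, -4.567]), array([-7.686,  0.834,  6.606]))
```

```bash
python3 - <<'E'
from h import *
print(go([467.2,-154.7,145],down(18)))
E
python3 -m crank '[0,0,-1.2,-2.5,0.3,1.5,0, 0,0,-2.4,-5,0.6,3.5,0, 0,0,-3.6,-7.5,0.9,5.5,0, 0,0,-4.8,-7.8,1,7,0, 0,0,-4.95,-7.8,1,7.05,0]'; python3 -m crank '[0,0,0,0,0,0,0,0,0,0,0,0,0,0]';python3 - <<'E'
from h import *
import cv2
print(go([467.2,-154.7,99],down(18)))
im=env.read_camera("wrist"); cv2.imwrite("pics/w8.png",im[:,:,::-1])
E
```

```text
(array([ 0.009, -0.012, -4.967]), array([-7.79 ,  0.977,  7.106]))
time: 11.48
tool_pos: [467.7, -152.9, 143.3]
ee_rot: [[-0.949, -0.315, -0.004], [-0.315, 0.949, 0.002], [0.003, 0.003, -1.0]]
wrist_force: [-0.9, 0.1, -0.7]
opening: 85.3
time: 11.65
tool_pos: [467.7, -154.2, 147.2]
ee_rot: [[-0.952, -0.306, 0.001], [-0.306, 0.952, -0.0], [-0.001, -0.001, -1.0]]
wrist_force: [-0.2, -0.2, 0.7]
opening: 85.5
(array([-0.009,  0.011, -0.037]), array([ 0.064, -0.025,  4.817]))
```

View pics/w8.png

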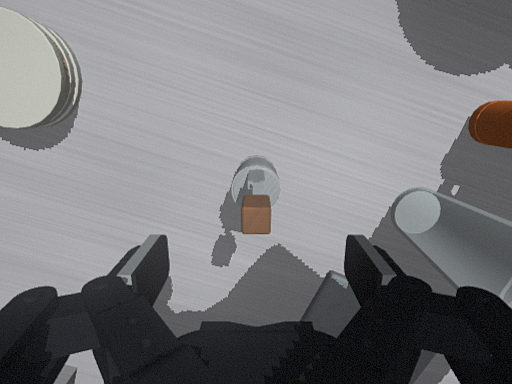

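```bash
python3 -m crank '[0,0,0,0.05,0,1.5,0, 0,0,0,0.05,0,3,0, 0,0,0,0.05,0,4.4,0, 0,0,0,0.05,0,4.8,100, 0,0,0,0.05,0,4.8,180]';python3 -m crank '[0,0,0,0,0,0,255, 0,0,0,0,0,0,255, 0,0,0,0,0,0,255, 0,0,0,0,0,0,255,0,0,0,0,0,0,255]'
```

```text
time: 12.12
tool_pos: [466.8, -154.7, 98.2]
ee_rot: [[-0.952, -0.307, -0.0], [-0.307, 0.952, 0.0], [0.0, 0.0, -1.0]]
wrist_force: [-0.6, 0.8, -0.4]
opening: 63.9
time: 12.53
tool_pos: [467.5, -154.9, 98.9]
ee_rot: [[-0.951, -0.308, 0.001], [-0.308, 0.951, -0.001], [-0.001, -0.001, -1.0]]
wrist_force: [-1.1, 1.0, 7.2]
opening: 16.4
```

```bash
python3 -m crank '[0,0,0,0,0,-0.7,255, 0,0,0,0,0,-3.5,255, 0,0,0,0,0,-7,255, 0,0,0,0,0,-11,255, 0,0,0,0,0,-15,255]';python3 -m crank '[0,0,0,0,0,-3.5,255, 0,0,0,0,0,-5,255, 0,0,0,0,0,-5.3,255,0,0,0,0,0,-5.3,255]'; python3 - <<'E'
from h import *
print(go([545,100,305],down(-6.8)),env.sense()["wrist_force"])
print("carafe cap",plane("top",186,118,194),"body",plane("top",195,131,60))
print("glass_b",plane("top",318,117,150))
E
```

```text
time: 12.95
tool_pos: [466.3, -154.4, 249.7]
ee_rot: [[-0.951, -0.308, -0.001], [-0.308, 0.951, 0.001], [0.001, 0.001, -1.0]]
wrist_force: [0.8, 0.2, -3.5]
opening: 17.1
time: 13.28
tool_pos: [466.9, -154.7, 301.2]
ee_rot: [[-0.951, -0.309, 0.001], [-0.309, 0.951, -0.0], [-0.001, -0.0, -1.0]]
wrist_force: [0.9, -0.1, -4.0]
opening: 16.6
(array([-4.000e-03,  7.000e-03,  4.954e+00]), array([-15.284,  21.813,  -0.381])) [ 0.85074858 -0.1291291  -3.96096848]
carafe cap [744.11106532 190.34504498 194.        ] body [745.28218391 183.64087426  60.        ]
glass_b [ 752.78946183 -195.75817163  150.        ]
```

```bash
python3 -m crank '[0,0,1,-2,3,0,255, 0,0,2,-4.5,6.5,0,255, 0,0,3,-7,10,-0.2,255, 0,0,4,-9.5,13.5,-0.4,255, 0,0,4.9,-12,17,-0.4,255]'; python3 - <<'E'
from h import *
print(go([545,160,305],down(-6.8)))
E
```

```text
time: 13.7
tool_pos: [526.8, 40.8, 303.0]
ee_rot: [[-0.993, 0.118, -0.003], [0.118, 0.993, -0.0], [0.003, -0.0, -1.0]]
wrist_force: [1.2, -1.1, -4.0]
opening: 17.0
(array([-0.005, -0.035, -0.001]), array([-0.398, 12.055, -0.209]))
```

```bash
python3 -m crank '[0,0,0,-0.2,4,0,255, 0,0,0,-0.6,8,0,255, 0,0,0,-1,11.5,0.2,255, 0,0,0,-1,12.8,0.5,255, 0,0,0,-1,12.8,0.6,255]'; python3 -m crank '[0,0,0,0,0,0,255,0,0,0,0,0,0,255]';python3 - <<'E'
from h import *
import cv2
s=env.sense();print(s["tool_pos"],s["wrist_force"])
i=env.camera_info("wrist");np.save("w9.npy",np.array([i],dtype=object),allow_pickle=True)
im=env.read_camera("wrist"); cv2.imwrite("pics/w9.png",cv2.resize(im[:,:,::-1],None,fx=1.5,fy=1.5))
im=env.read_camera("side");cv2.imwrite("pics/s9.png",cv2.resize(im[90:240,200:350,::-1],None,fx=4,fy=4))
im=env.read_camera("top");cv2.imwrite("pics/t9.png",cv2.resize(im[140:240,150:345,::-1],None,fx=4,fy=4))
E
```

```text
time: 14.12
tool_pos: [550.9, 167.6, 295.6]
ee_rot: [[-0.994, 0.11, -0.005], [0.11, 0.994, -0.001], [0.005, -0.001, -1.0]]
wrist_force: [-0.6, -1.1, -3.7]
opening: 16.9
time: 14.28
tool_pos: [551.3, 163.9, 297.7]
ee_rot: [[-0.993, 0.114, -0.002], [0.114, 0.993, -0.001], [0.002, -0.001, -1.0]]
wrist_force: [0.2, -0.3, -4.2]
opening: 16.9
[551.26169181 163.94266628 297.71341979] [ 0.18405097 -0.28961045 -4.15244647]
```

View pics/w9.png

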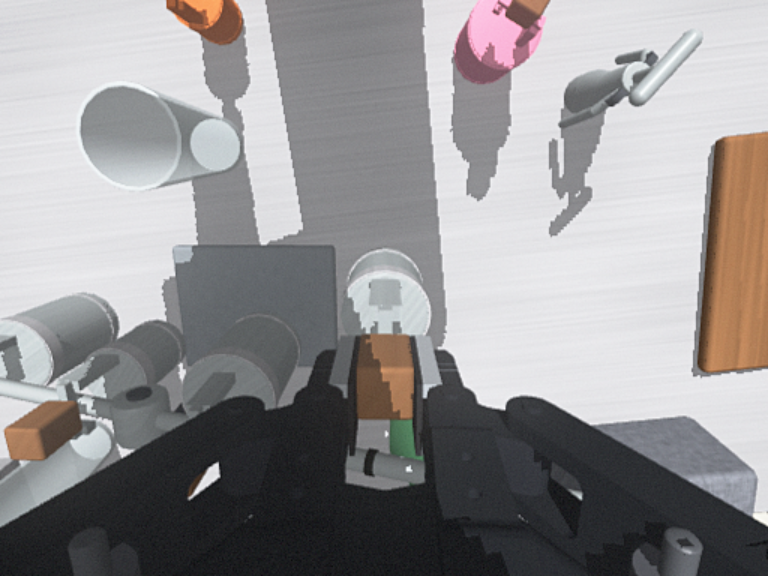

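View pics/s9.png

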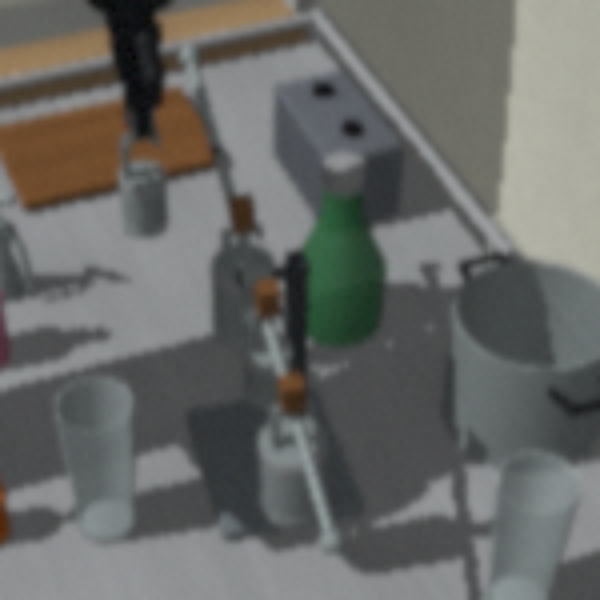

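View pics/t9.png

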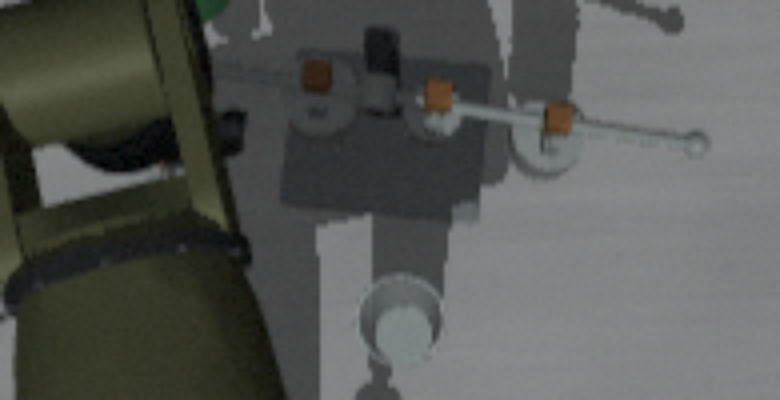

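```bash
python3 - <<'E'
from h import *
np.set_printoptions(precision=1,suppress=True)
f=lambda x,y,s,ox,oy:((x+.5)/s-.5+ox,(y+.5)/s-.5+oy)
X,e=tri([ray("side",*f(330,538,4,200,90)),ray("top",*f(696,143,4,150,140))]);print("R",X,e)
P=np.array([598.7,26.8,232]);print(np.arcsin((P[2]-X[2])/240),np.linalg.norm(X-P))
X,e=tri([ray("side",*f(291,394,4,200,90)),ray("top",*f(558,118,4,150,140))]);print("tab large",X,e,(X-P)@[.117,.993,0])
i=np.load("w9.npy",allow_pickle=True)[0]
for z in (264,267,270):print("ring L",plane("wrist",370.5/1.5-.2,463/1.5-.2,z,i))
print(go([614.5,160,297],down(-6.8)))
E
```

```text
R [ 572.5 -201.6  163.9] [np.float64(0.5450752280952388), np.float64(0.5450752280952542)]
0.2875941334904288 239.77028953178325
tab large [582.5 -98.8 216.2] [np.float64(0.5560073897091011), np.float64(0.5560073897088157)] -126.59840917066585
ring L [619.9 149.4 264. ]
ring L [617.6 149.8 267. ]
ring L [615.3 150.1 270. ]
(array([-0., -0.,  0.]), array([-6.3,  0.4,  0.2]))
```

```bash
python3 -m crank '[0,0,0,-0.5,0.2,0.1,255, 0,0,0,-1.5,0.4,0.1,255, 0,0,0,-2.5,0.4,0.1,255, 0,0,0,-3.5,0.4,0.1,255, 0,0,0,-4.3,0.4,0.1,255]'; python3 -m crank '[0,0,0,-0.8,0,0,255,0,0,0,-1.6,0,0,255,0,0,0,-2.15,0,0,255,0,0,0,-2.15,0,0,255]';python3 - <<'E'
from h import *
import cv2
s=env.sense();print(s["tool_pos"],s["wrist_force"])
im=env.read_camera("wrist"); cv2.imwrite("pics/w10.png",cv2.resize(im[130:384,:,::-1],None,fx=1.5,fy=1.5))
E
```

```text
time: 14.85
tool_pos: [595.7, 163.4, 297.8]
ee_rot: [[-0.993, 0.114, 0.0], [0.114, 0.993, -0.0], [-0.0, 0.0, -1.0]]
wrist_force: [-0.2, 0.1, -4.5]
opening: 16.9
time: 15.18
tool_pos: [616.9, 161.0, 297.4]
ee_rot: [[-0.993, 0.114, -0.0], [0.114, 0.993, -0.0], [0.0, -0.0, -1.0]]
wrist_force: [0.1, 0.1, -4.3]
opening: 16.8
[616.87064954 161.04553533 297.42247272] [ 0.09189159  0.14044239 -4.25154493]
```

View pics/w10.png

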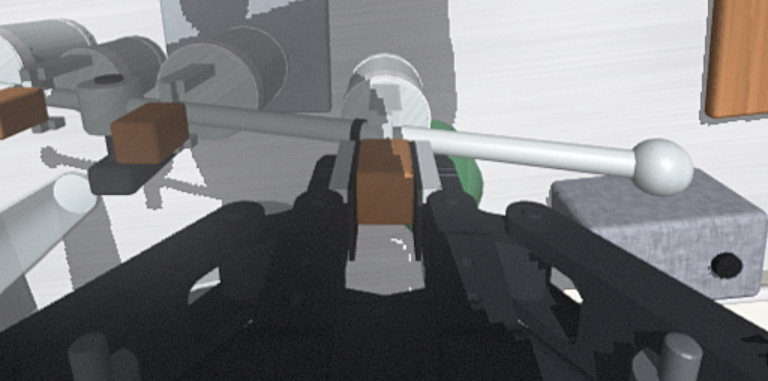

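```bash
python3 -m crank '[0,0,0,0,0,0.35,255, 0,0,0,0,0,0.7,255, 0,0,0,0,0,1.0,255, 0,0,0,0,0,1.25,255,0,0,0,0,0,1.45,255]'; python3 -m crank '[0,0,0,0,0.08,0.25,255, 0,0,0,0,0.16,0.5,255, 0,0,0,0,0.23,0.75,255, 0,0,0,0,0.29,1.0,255,0,0,0,0,0.34,1.25,255]';  python3 -m crank '[0,0,0,0,0.06,0.25,255, 0,0,0,0,0.12,0.5,255, 0,0,0,0,0.18,0.75,255, 0,0,0,0,0.22,1.0,255,0,0,0,0,0.26,1.25,255]'
```

```text
time: 15.65
tool_pos: [615.9, 161.6, 283.2]
ee_rot: [[-0.994, 0.114, 0.0], [0.114, 0.994, 0.0], [-0.0, 0.0, -1.0]]
wrist_force: [-0.3, -0.6, -2.7]
opening: 16.5
time: 16.07
tool_pos: [616.5, 164.9, 270.7]
ee_rot: [[-0.994, 0.114, 0.0], [0.114, 0.994, 0.0], [-0.0, 0.0, -1.0]]
wrist_force: [-0.5, -0.6, -1.6]
opening: 16.8
time: 16.48
tool_pos: [616.8, 167.4, 258.2]
ee_rot: [[-0.994, 0.114, 0.0], [0.114, 0.994, -0.0], [-0.0, -0.0, -1.0]]
wrist_force: [0.0, -3.0, -1.2]
opening: 17.0
```

```bash
python3 -m crank '[0,0,0,0,0.02,0.25,255, 0,0,0,0,0.04,0.5,255, 0,0,0,0,0.05,0.75,255, 0,0,0,0,0.06,1.0,255,0,0,0,0,0.06,1.2,255]'; python3 -m crank '[0,0,0,0,0,0,255,0,0,0,0,0,0,255]'; python3 - <<'E'
from h import *
import cv2
for k,b in (("side",(90,240,200,350,4)),("top",(140,240,150,345,4)),("wrist",(130,384,0,512,1.5))):
    im=env.read_camera(k);cv2.imwrite(f"pics/{k}11.png",cv2.resize(im[b[0]:b[1],b[2]:b[3],::-1],None,fx=b[4],fy=b[4]))
    s=env.sense();print(s["tool_pos"].round(1),s["wrist_force"].round(2),s["moment"].round(3))
E
```

```text
time: 16.9
tool_pos: [616.9, 168.3, 246.2]
ee_rot: [[-0.994, 0.113, 0.0], [0.113, 0.994, 0.0], [-0.0, 0.0, -1.0]]
wrist_force: [-0.2, 0.9, 1.1]
opening: 17.1
time: 17.07
tool_pos: [616.8, 168.3, 246.3]
ee_rot: [[-0.994, 0.113, -0.0], [0.113, 0.994, 0.0], [0.0, 0.0, -1.0]]
wrist_force: [0.3, 1.0, -1.0]
opening: 16.9
[616.9 168.2 246.5] [ 0.17  2.63 -0.56] [ 0.313 -0.011 -0.022]
[616.9 168.2 246.5] [ 0.04  2.38 -0.83] [ 0.331  0.016 -0.056]
[616.9 168.2 246.5] [ 0.13  1.35 -0.54] [ 0.321 -0.028  0.034]
```

View pics/side11.png

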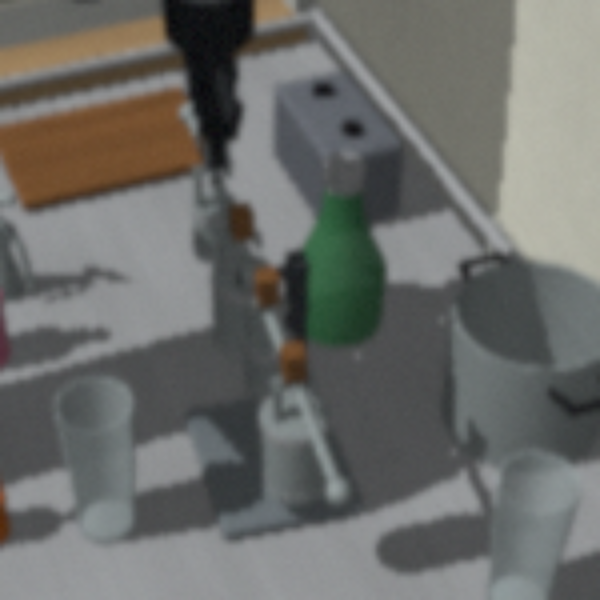

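View pics/top11.png

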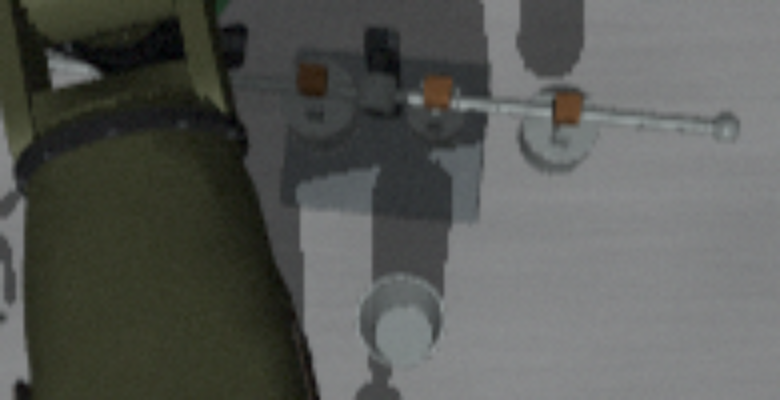

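View pics/wrist11.png

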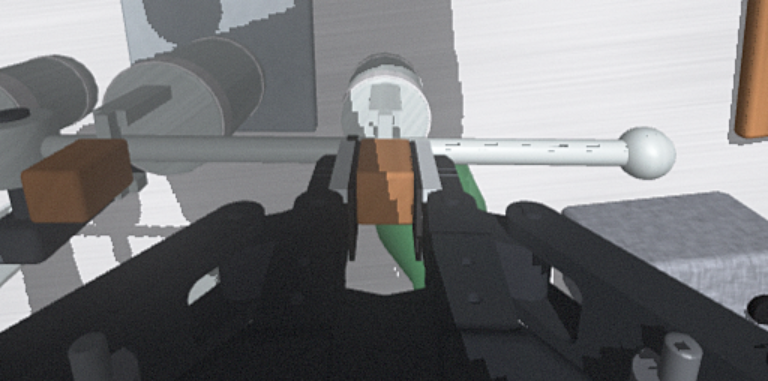

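```bash
cat >> h.py <<'E'
f=lambda x,y,s,ox,oy:((x+.5)/s-.5+ox,(y+.5)/s-.5+oy)
P0=np.array([598.7,26.8,232.3])
def tilt(side,top,sc=4):
    X,e=tri([ray("side",*f(*side,sc,200,90)),ray("top",*f(*top,sc,150,140))]); return X.round(1),np.round(e,2),"tilt(left up +)",np.arcsin((P0[2]-X[2])/240).round(4),"len",np.linalg.norm(X-P0).round(1)
E
python3 - <<'E'
from h import *
print(tilt((338,487),(727,127)))
E
```

```text
(array([ 571.3, -212.3,  231.4]), array([0.12, 0.12]), 'tilt(left up +)', np.float64(0.0039), 'len', np.float64(240.7))
```

```bash
cat >> h.py <<'E'
def avg(n):
    F=[];M=[]
    for k in range(n):
        env.read_camera("wrist"); s=env.sense();F.append(s["wrist_force"]);M.append(s["moment"])
    F=np.array(F); p=s["tool_pos"]
    print("t",s["time"],"F",F.mean(0).round(2),"se",(F.std(0)/np.sqrt(n)).round(2),"M",np.mean(M,0).round(3),"pos",p.round(2),"h",round((p-P0)@[.117,.993,0],1))
E
python3 - <<'E'
from h import *
avg(10)
E
python3 -m crank '[0,0,0,0,-0.3,0,255, 0,0,0,0,-0.7,0,255, 0,0,0,0,-1.1,0,255, 0,0,0,0,-1.5,0,255, 0,0,0,0,-1.9,0,255]'
python3 -m crank '[0,0,0,0,-0.3,0,255, 0,0,0,0,-0.6,0,255, 0,0,0,0,-0.6,0,255]'; python3 - <<'E'
from h import *
avg(8)
E
```

```text
t 17.7167 F [ 0.34  1.82 -0.55] se [0.23 0.12 0.16] M [ 0.315 -0.036 -0.005] pos [616.85 168.05 246.42] h 142.4
time: 18.13
tool_pos: [614.7, 148.6, 246.5]
ee_rot: [[-0.993, 0.114, 0.0], [0.114, 0.993, 0.0], [-0.0, 0.0, -1.0]]
wrist_force: [0.9, 2.0, -1.1]
opening: 16.8
time: 18.38
tool_pos: [614.0, 142.3, 246.5]
ee_rot: [[-0.993, 0.114, -0.0], [0.114, 0.993, -0.001], [0.0, -0.001, -1.0]]
wrist_force: [-0.3, -2.5, 0.0]
opening: 16.8
t 18.7833 F [-0.21 -2.29 -0.21] se [0.14 0.21 0.17] M [-0.391  0.04   0.011] pos [614.01 143.24 246.36] h 117.4
```

```bash
python3 -m crank '[0,0,0,0,-0.15,0,255, 0,0,0,0,-0.3,0,255, 0,0,0,0,-0.45,0,255, 0,0,0,0,-0.55,0,255, 0,0,0,0,-0.6,0,255]'
python3 -m crank '[0,0,0,0,0,0,255, 0,0,0,0,0,0,255, 0,0,0,0,0,0,255]'; python3 - <<'E'
from h import *
import cv2
avg(6)
for k,b in (("side",(90,240,200,350,4)),("top",(140,240,150,345,4))):
    im=env.read_camera(k);cv2.imwrite(f"pics/{k}12.png",cv2.resize(im[b[0]:b[1],b[2]:b[3],::-1],None,fx=b[4],fy=b[4]))
avg(6)
E
```

```text
time: 19.2
tool_pos: [613.3, 137.2, 246.5]
ee_rot: [[-0.994, 0.114, 0.0], [0.114, 0.994, 0.0], [-0.0, 0.0, -1.0]]
wrist_force: [-0.0, 2.3, 0.2]
opening: 16.7
time: 19.45
tool_pos: [613.3, 137.2, 246.4]
ee_rot: [[-0.994, 0.114, -0.0], [0.114, 0.994, -0.0], [0.0, -0.0, -1.0]]
wrist_force: [-1.0, 0.7, 0.2]
opening: 17.4
t 19.75 F [0.04 0.27 0.2 ] se [0.29 0.24 0.13] M [ 0.083  0.019 -0.002] pos [613.32 137.21 246.4 ] h 111.3
t 20.15 F [-0.2  -0.33  0.32] se [0.17 0.12 0.14] M [-0.011  0.039  0.011] pos [613.33 137.22 246.41] h 111.4
```

View pics/side12.png

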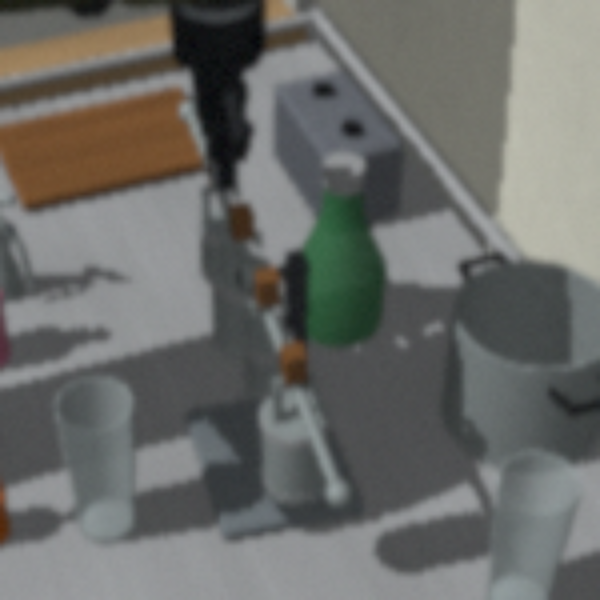

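View pics/top12.png

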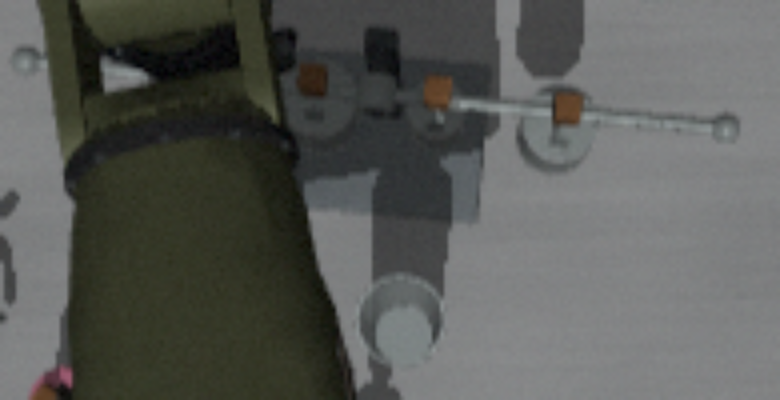

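```bash
python3 - <<'E'
from h import *
import cv2
print(tilt((338,488),(727,127)))
print("L",tri([ray("side",*f(187,106,4,200,90)),ray("top",*f(26,60,4,150,140))]))
for a in ("side11","side12"):
    im=cv2.imread(f"pics/{a}.png"); cv2.imwrite(f"pics/{a}z.png",np.hstack([cv2.resize(im[70:170,140:240],None,fx=4,fy=4),cv2.resize(im[430:530,290:390],None,fx=4,fy=4)]))
E
```

```text
(array([ 571.4, -212.5,  230.5]), array([0.02, 0.02]), 'tilt(left up +)', np.float64(0.0076), 'len', np.float64(240.8))
L (array([625.63988368, 263.02762013, 242.89057608]), [np.float64(0.36656716365382813), np.float64(0.3665671636535625)])
```

View pics/side12z.png

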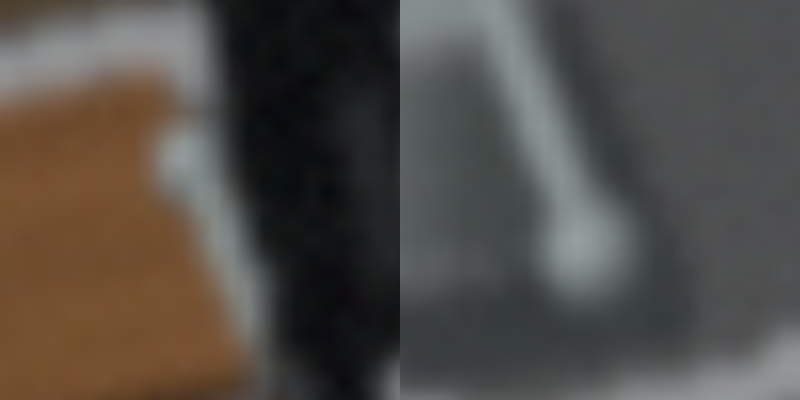

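```bash
python3 - <<'E'
from h import *
import cv2
im=cv2.imread("pics/top12.png"); cv2.imwrite("pics/top12z.png",np.hstack([cv2.resize(im[20:100,0:80],None,fx=5,fy=5),cv2.resize(im[87:167,685:765],None,fx=5,fy=5)]))
im=cv2.imread("pics/side11z.png");cv2.imwrite("pics/x.png",im)
E
```

```text
(no output)
```

View pics/top12z.png

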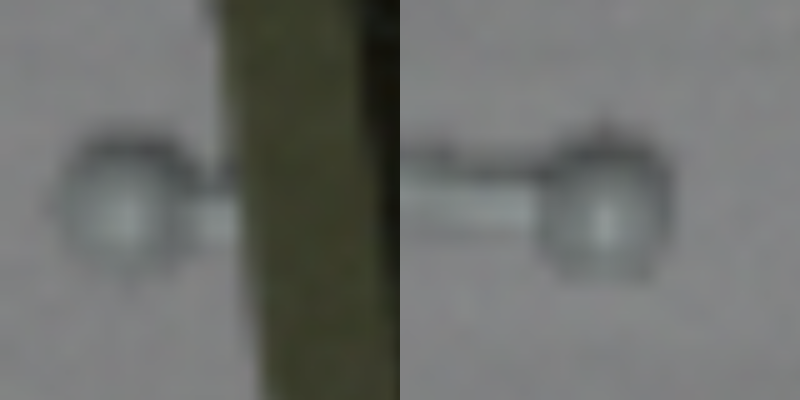

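View pics/x.png

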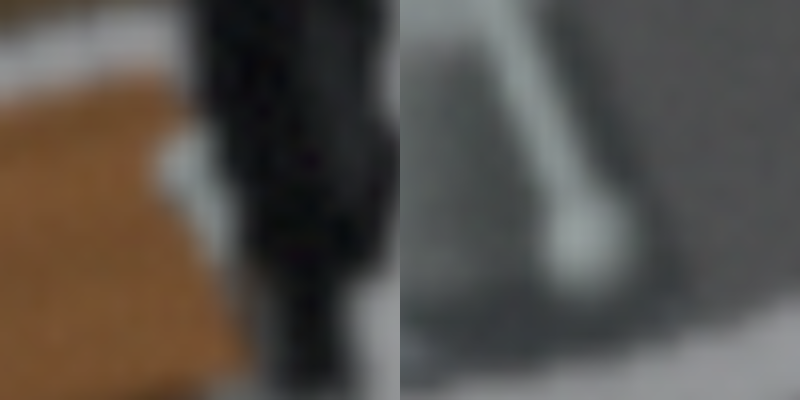

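```bash
python3 - <<'E'
from h import *
R,e=tri([ray("side",*f(336,492,4,200,90)),ray("top",*f(726,128.4,4,150,140))])
L,e2=tri([ray("side",*f(186.3,109.5,4,200,90)),ray("top",*f(25.4,61,4,150,140))])
print(R,L,e,e2,np.linalg.norm(R-L),"tilt",np.arcsin((L[2]-R[2])/480))
R,e=tri([ray("side",*f(336,490,4,200,90)),ray("top",*f(726,128.4,4,150,140))]);print("11",R)
E
```

```text
[ 570.59152545 -212.31106667  226.63897625] [625.7002951  264.57574255 238.24700909] [np.float64(0.5293712877879764), np.float64(0.5293712877876812)] [np.float64(0.7497786834640227), np.float64(0.749778683463818)] 480.2007410680514 tilt 0.02418575960129825
11 [ 570.44330023 -212.0297951   228.43212296]
```

```bash
python3 -m crank '[0,0,0,0,0.2,0.1,255, 0,0,0,0,0.4,0.2,255, 0,0,0,0,0.6,0.24,255, 0,0,0,0,0.7,0.24,255, 0,0,0,0,0.67,0.24,255]'
python3 -m crank '[0,0,0,0,0,0,255, 0,0,0,0,0,0,255, 0,0,0,0,0,0,255, 0,0,0,0,0,0,255, 0,0,0,0,0,0,255]'; python3 - <<'E'
from h import *
avg(20)
E
```

```text
time: 20.57
tool_pos: [614.1, 144.5, 243.9]
ee_rot: [[-0.994, 0.113, -0.0], [0.113, 0.994, 0.001], [0.0, 0.001, -1.0]]
wrist_force: [0.0, 2.0, -0.2]
opening: 16.7
time: 20.98
tool_pos: [614.1, 144.0, 244.1]
ee_rot: [[-0.994, 0.114, 0.0], [0.114, 0.994, 0.0], [0.0, 0.0, -1.0]]
wrist_force: [-0.1, 1.9, 0.2]
opening: 16.6
t 21.9833 F [0.02 2.18 0.25] se [0.11 0.09 0.09] M [0.416 0.017 0.001] pos [614.08 143.91 244.  ] h 118.1
```

```bash
python3 -m crank '[0,0,0,0,0.2,0,255, 0,0,0,0,0.4,0,255, 0,0,0,0,0.6,0,255, 0,0,0,0,0.6,0,255, 0,0,0,0,0.57,0,255]'
python3 -m crank '[0,0,0,0,0,0,255, 0,0,0,0,0,0,255, 0,0,0,0,0,0,255, 0,0,0,0,0,0,255, 0,0,0,0,0,0,255]'; python3 - <<'E'
from h import *
avg(10)
E
```

```text
time: 22.4
tool_pos: [614.8, 150.0, 244.0]
ee_rot: [[-0.994, 0.113, 0.0], [0.113, 0.994, 0.001], [-0.0, 0.001, -1.0]]
wrist_force: [0.6, 2.0, -1.0]
opening: 17.1
time: 22.82
tool_pos: [614.7, 149.7, 244.0]
ee_rot: [[-0.994, 0.114, -0.0], [0.114, 0.994, 0.0], [0.0, 0.0, -1.0]]
wrist_force: [-0.7, 1.9, 1.1]
opening: 17.0
t 23.3167 F [-0.2   2.38 -0.  ] se [0.14 0.11 0.17] M [ 0.398 -0.019  0.002] pos [614.73 149.6  244.01] h 123.8
```

```bash
python3 -m crank '[0,0,0,0,0.02,0,255, 0,0,0,0,0.03,0,255, 0,0,0,0,0.03,0,255, 0,0,0,0,0.03,0,255, 0,0,0,0,0.03,0,255]'
 python3 - <<'E'
from h import *
import cv2
avg(10)
for k,b in (("side",(90,240,200,350,4)),("top",(140,240,150,345,4))):
    im=env.read_camera(k);cv2.imwrite(f"pics/{k}13.png",im[:,:,::-1])
    im=cv2.resize(im[b[0]:b[1],b[2]:b[3],::-1],None,fx=b[4],fy=b[4])
    if k=="side": o=np.hstack([cv2.resize(im[70:170,140:240],None,fx=4,fy=4),cv2.resize(im[430:530,290:390],None,fx=4,fy=4)])
    else: o=np.hstack([cv2.resize(im[20:100,0:80],None,fx=5,fy=5),cv2.resize(im[87:167,685:765],None,fx=5,fy=5)])
    cv2.imwrite(f"pics/{k}13z.png",o)
avg(8)
E
```

```text
time: 23.73
tool_pos: [614.7, 149.7, 243.9]
ee_rot: [[-0.994, 0.114, -0.0], [0.114, 0.994, -0.0], [0.0, -0.0, -1.0]]
wrist_force: [-0.6, -0.0, -0.8]
opening: 16.6
t 24.2333 F [-0.77 -0.97  0.06] se [0.18 0.18 0.14] M [-0.138  0.083 -0.011] pos [614.77 149.81 244.01] h 124.0
t 24.7333 F [-0.65 -1.82 -0.14] se [0.21 0.16 0.14] M [-0.288  0.081  0.002] pos [614.77 149.85 244.  ] h 124.1
```

View pics/side13z.png

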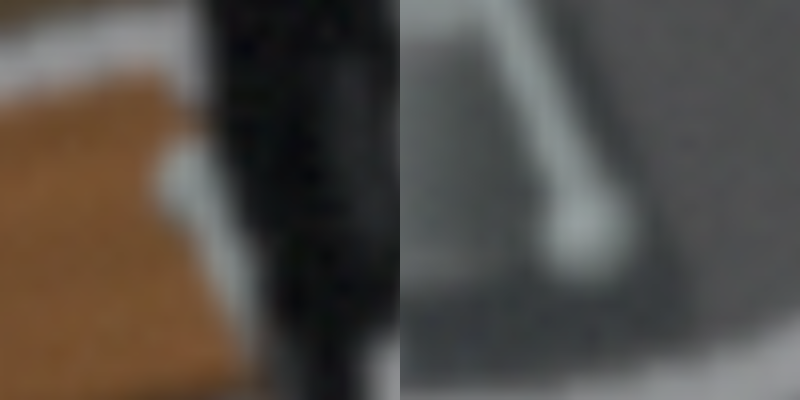

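View pics/top13z.png

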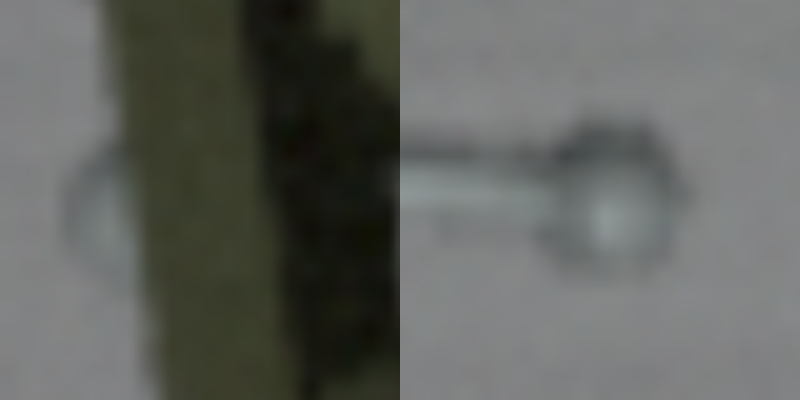

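```bash
python3 - <<'E'
from h import *
import cv2
a=cv2.imread("pics/side9.png");b=cv2.imread("pics/top9.png")
c=lambda im,x,y:cv2.resize(im[y-40:y+40,x-40:x+40],None,fx=5,fy=5)
cv2.imwrite("pics/z9.png",np.hstack([c(a,330,537),c(b,696,143)]))
cv2.imwrite("pics/z9b.png",c(a,190,55))
R,e=tri([ray("side",*f(336,488,4,200,90)),ray("top",*f(726.6,127.6,4,150,140))])
print("13R",R,e,np.arcsin((232.4-R[2])/240))
for yy in(114.5,115.5): print(tri([ray("side",*f(186.5,yy,4,200,90)),ray("top",*f(26,62,4,150,140))]))
E
```

```text
[ WARN:0@0.006] global loadsave.cpp:275 findDecoder imread_('pics/side9.png'): can't open/read file: check file path/integrity
[ WARN:0@0.006] global loadsave.cpp:275 findDecoder imread_('pics/top9.png'): can't open/read file: check file path/integrity
Traceback (most recent call last):
TypeError: 'NoneType' object is not subscriptable
```

```bash
python3 - <<'E'
from h import *
import cv2
a=cv2.imread("pics/s9.png");b=cv2.imread("pics/t9.png")
c=lambda im,x,y:cv2.resize(im[y-40:y+40,x-40:x+40],None,fx=5,fy=5)
cv2.imwrite("pics/z9.png",np.hstack([c(a,330,537),c(b,696,143)]))
cv2.imwrite("pics/z9b.png",c(a,190,55))
R,e=tri([ray("side",*f(336,488,4,200,90)),ray("top",*f(726.6,127.6,4,150,140))])
print("13R",R,e,np.arcsin((232.4-R[2])/240))
for yy in(114.5,115.5): print(tri([ray("side",*f(186.5,yy,4,200,90)),ray("top",*f(26,62,4,150,140))]))
E
```

```text
13R [ 570.46764473 -212.05101448  230.58825304] [np.float64(0.43268895899683935), np.float64(0.4326889589966334)] 0.007549017346388955
(array([626.26361597, 265.65302227, 232.05378955]), [np.float64(0.9859219406872773), np.float64(0.9859219406874982)])
(array([626.45368834, 265.97825336, 230.74902928]), [np.float64(1.1126315920362877), np.float64(1.11263159203627)])
```

View pics/z9.png

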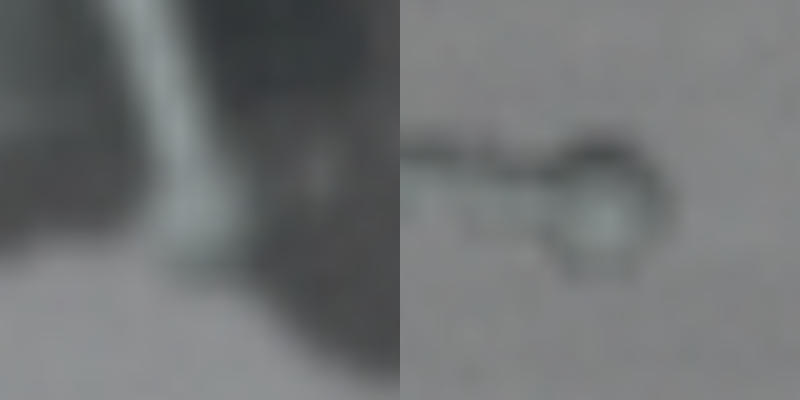

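View pics/z9b.png

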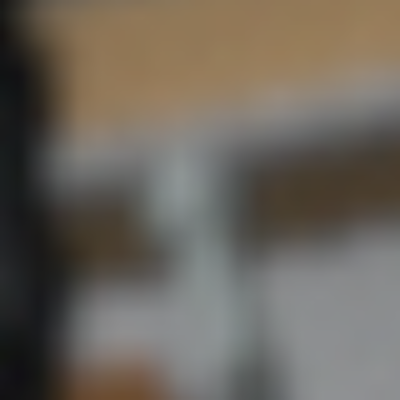

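```bash
python3 - <<'E'
from h import *
R,e=tri([ray("side",*f(330.6,541,4,200,90)),ray("top",*f(696.6,144.6,4,150,140))])
th=np.arcsin((232-R[2])/240);print(R,e,th,1.5*th,"Wl",(1.5*th+.2225)/.13)
# left: side ray nearest to line x,y known
c,d=ray("side",*f(185,53,4,200,90)); 
for z in (298,302,306):
    p=c+d*(z-c[2])/d[2]; print(z,p)
for t in (.28,.29,.3,.31): print(t,[598.5+240*np.cos(t)*.117,26.6+240*np.cos(t)*.993,232+240*np.sin(t)])
E
```

```text
[ 572.2565849  -202.49152841  161.3980891 ] [np.float64(0.10589209749443322), np.float64(0.10589209749444163)] 0.2985918203926468 0.44788773058897025 Wl 5.156828696838232
298 [625.90606372 263.97991718 298.        ]
302 [623.90102377 257.75819902 302.        ]
306 [621.89598382 251.53648087 306.        ]
0.28 [np.float64(625.4864367077664), np.float64(255.63873205822293), np.float64(298.3253556553873)]
0.29 [np.float64(625.4074880243966), np.float64(254.968680412186), np.float64(300.62853402516055)]
0.3 [np.float64(625.325848614647), np.float64(254.2757920884144), np.float64(302.9248495987215)]
0.31 [np.float64(625.2415266423908), np.float64(253.5601363751632), np.float64(305.21407274642644)]
```

```bash
python3 -m crank '[0,0,0,0,-0.01,0,255, 0,0,0,0,-0.015,0,255, 0,0,0,0,-0.015,0,255, 0,0,0,0,-0.015,0,255]'
 python3 - <<'E'
from h import *
avg(14)
E
```

```text
time: 25.07
tool_pos: [614.8, 149.8, 244.0]
ee_rot: [[-0.994, 0.114, 0.0], [0.114, 0.994, 0.0], [-0.0, 0.0, -1.0]]
wrist_force: [-0.3, -1.6, -0.7]
opening: 16.6
t 25.7667 F [-0.35 -0.66 -0.01] se [0.13 0.1  0.17] M [-0.143  0.054 -0.005] pos [614.75 149.75 243.98] h 124.0
```

```bash
python3 -m crank '[0,0,0,0,0,0,215, 0,0,0,0,0,0,190, 0,0,0,0,0,0,160,0,0,0,0,0,0,135,0,0,0,0,0,0,130]'; python3 - <<'E'
from h import *
import cv2
avg(2)
im=env.read_camera("wrist"); cv2.imwrite("pics/w14.png",cv2.resize(im[130:384,:,::-1],None,fx=1.5,fy=1.5))
E
```

```text
time: 26.18
tool_pos: [614.8, 149.8, 244.0]
ee_rot: [[-0.994, 0.114, 0.0], [0.114, 0.994, 0.0], [-0.0, 0.0, -1.0]]
wrist_force: [0.5, -0.6, 0.5]
opening: 42.0
t 26.2833 F [0.07 0.36 0.42] se [0.06 0.12 0.55] M [ 0.013  0.051 -0.033] pos [614.75 149.77 244.01] h 124.0
```

View pics/w14.png

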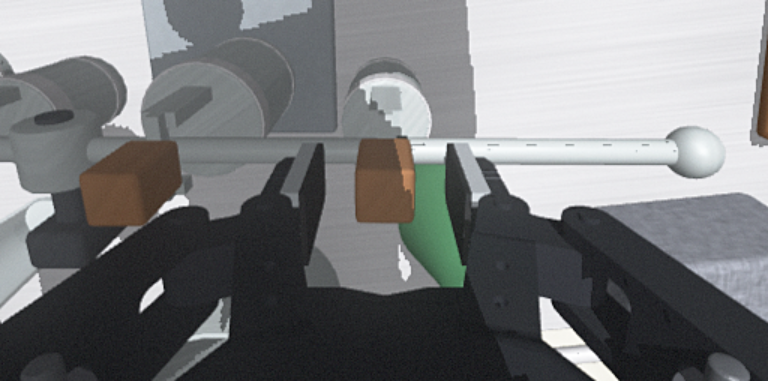

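Released; the bar still appears level and the pads are clear of the tab. Now I raise the tool slowly and watch.

```bash
python3 -m crank '[0,0,0,0,0,-0.8,130, 0,0,0,0,0,-2,130,0,0,0,0,0,-4,130,0,0,0,0,0,-6.5,130,0,0,0,0,0,-9,130]'; python3 -m crank '[0,0,0,3,0,-2,130, 0,0,0,7,0,-4,130,0,0,0,11,0,-4,130,0,0,0,15,0,-4,130,0,0,0,19,0,-4,130]';python3 -m crank '[0,0,0,4,-0,0,130, 0,0,0,6,0,0,130,0,0,0,6,0,0,130,0,0,0,6,0,0,130,0,0,0,6,0,0,130]'
 python3 - <<'E'
from h import *
import cv2
for k in ("side","top"):
    im=env.read_camera(k)[:,:,::-1]; cv2.imwrite(f"pics/{k}15.png",im)
    im=im[90:240,200:350] if k=="side" else im[140:240,150:345]
    im=cv2.resize(im,None,fx=4,fy=4);cv2.imwrite(f"pics/{k}15c.png",im)
    if k=="side": o=np.hstack([cv2.resize(im[70:170,140:240],None,fx=4,fy=4),cv2.resize(im[430:530,290:390],None,fx=4,fy=4)])
    else: o=np.hstack([cv2.resize(im[20:100,0:80],None,fx=5,fy=5),cv2.resize(im[87:167,685:765],None,fx=5,fy=5)])
    cv2.imwrite(f"pics/{k}15z.png",o)
E
```

```text
time: 26.75
tool_pos: [614.5, 149.7, 336.3]
ee_rot: [[-0.994, 0.114, 0.001], [0.114, 0.994, 0.0], [-0.001, 0.0, -1.0]]
wrist_force: [-0.5, 0.2, 0.3]
opening: 42.0
time: 27.17
tool_pos: [423.9, 171.2, 375.4]
ee_rot: [[-0.993, 0.114, 0.002], [0.114, 0.994, 0.001], [-0.002, 0.001, -1.0]]
wrist_force: [0.9, -0.2, 1.2]
opening: 41.8
time: 27.58
tool_pos: [366.9, 178.1, 374.8]
ee_rot: [[-0.994, 0.114, 0.001], [0.114, 0.994, 0.0], [-0.001, 0.0, -1.0]]
wrist_force: [0.3, -0.8, 0.1]
opening: 41.8
```

View pics/side15c.png

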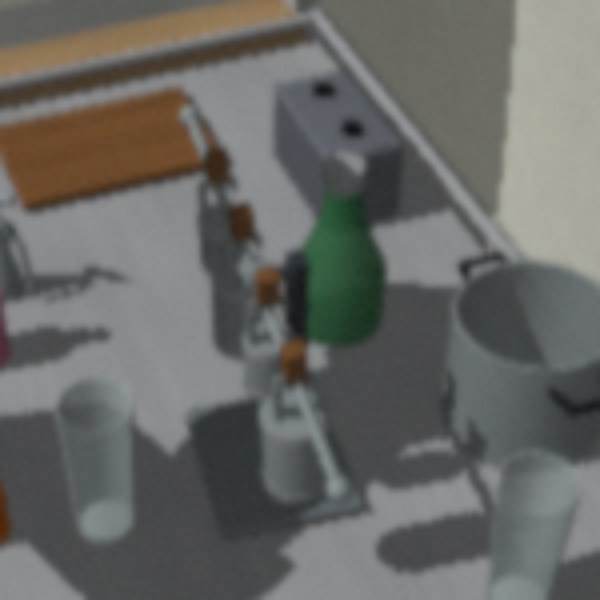

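View pics/side15z.png

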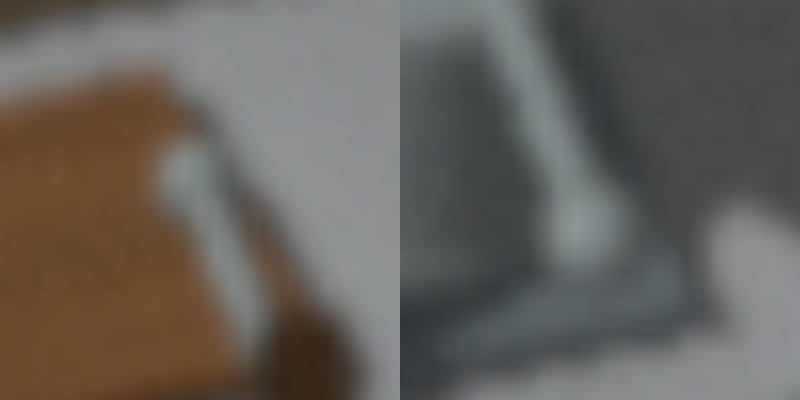

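View pics/top15z.png

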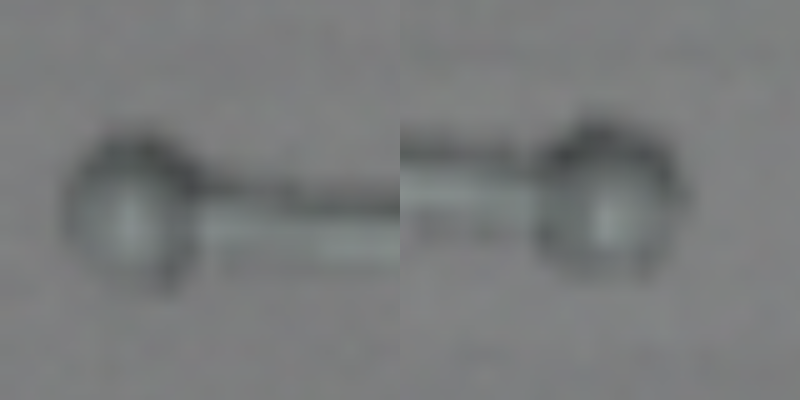

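View pics/top15c.png

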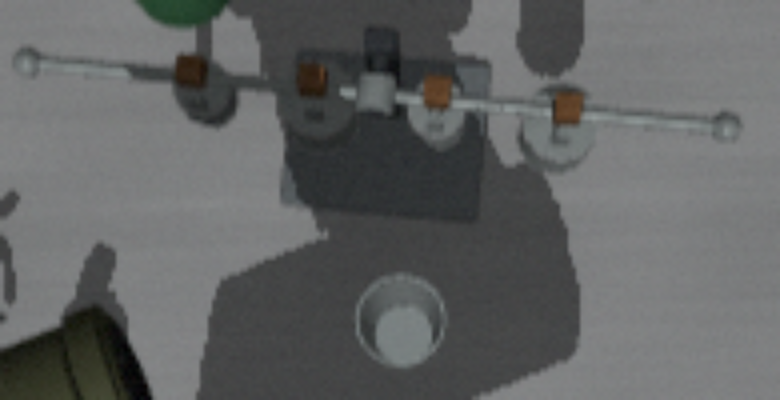

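```bash
python3 - <<'E'
from h import *
R,e=tri([ray("side",*f(336.5,487,4,200,90)),ray("top",*f(726.8,128,4,150,140))])
L,e2=tri([ray("side",*f(186.3,114.3,4,200,90)),ray("top",*f(26,62.6,4,150,140))])
print(R,L,e,e2,np.linalg.norm(R-L),"tilt",np.arcsin((L[2]-R[2])/480))
E
```

```text
[ 570.39379841 -212.08712337  231.54123206] [625.90303704 265.55120648 232.38036368] [np.float64(0.041596107832134244), np.float64(0.04159610783222365)] [np.float64(0.8466961775024746), np.float64(0.8466961775023591)] 480.85377596217364 tilt 0.0017481917698280573
```

```bash
python3 -m crank '[0,0,0,0,0,0,130,0,0,0,0,0,0,130,0,0,0,0,0,0,130,0,0,0,0,0,0,130,0,0,0,0,0,0,130]' >/dev/null;python3 -m crank '[0,0,0,0,0,0,130,0,0,0,0,0,0,130,0,0,0,0,0,0,130,0,0,0,0,0,0,130,0,0,0,0,0,0,130]' >/dev/null; python3 -m crank '[0,0,0,0,0,0,130,0,0,0,0,0,0,130,0,0,0,0,0,0,130,0,0,0,0,0,0,130,0,0,0,0,0,0,130]'
 python3 - <<'E'
from h import *
import cv2
im=env.read_camera("side")[:,:,::-1]; cv2.imwrite("pics/side16.png",im)
old=cv2.imread("pics/side15.png")
# subpixel shift of the ball patches between the two pictures
for n,(u,v) in {"L":(246,118),"R":(284,211.5)}.items():
    v=int(v);a=old[v-6:v+7,u-6:u+7].mean(2);b=im[v-6:v+7,u-6:u+7].astype(float).mean(2)
    print(n,cv2.phaseCorrelate(a,b))
im=cv2.resize(im[90:240,200:350],None,fx=4,fy=4)
cv2.imwrite("pics/side16z.png",np.hstack([cv2.resize(im[70:170,140:240],None,fx=4,fy=4),cv2.resize(im[430:530,290:390],None,fx=4,fy=4)]))
E
```

```text
time: 28.93
tool_pos: [366.4, 178.2, 374.0]
ee_rot: [[-0.994, 0.114, 0.0], [0.114, 0.994, 0.0], [-0.0, 0.0, -1.0]]
wrist_force: [0.6, 0.3, -0.2]
opening: 41.8
L ((0.5494174909063565, 0.5149766553850608), 0.9854393709500623)
R ((0.3624761782225079, 0.27654774902963997), 0.9765395797903342)
```

View pics/side16z.png

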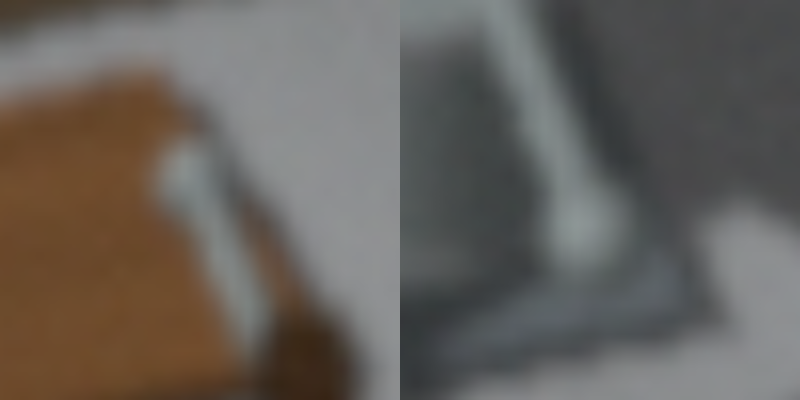

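View pics/side16.png

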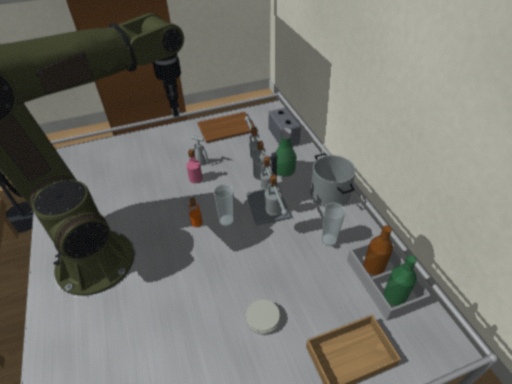

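The bar is unchanged about 3 s after release: the end balls are at the same pixels in the enlarged crops, left (185,177) and right (586,228). All four tins hang in place, and the glasses and other things stand as before.

```bash
python3 -c "
from plant import env
print(env.close_job())"
```

```text
the job is handed in; nothing more can be done
None
```

The job is handed in at about 29 s on the robot's clock. Both tins are hung and the bar stays level.

- **Large tin:** I hung it on the high (right) side at the ring mark and lowered it with the bar until the wrist carried almost none of its weight. I then let go. Triangulated afterwards, it sits within about 1 to 2 mm of the ring.
- **Small tin:** I hung it on the left, brought the bar level, and slid it from 142 mm in to 111 mm and back out to 124 mm from the pivot. At 124 mm the averaged vertical wrist force was 0.0 ± 0.1 N with the bar level, so I released it there.

**Last checks:** After release both end balls triangulate to the same height, a tilt of about 0.002 rad (0.1°), with an uncertainty of about 0.3°. By eye the balls were at the same pixels 3 s after release. The two tins already hanging, the glasses and the look-alikes stand as before.

**Disagreements:**
- **In-air weights:** The weights I read before hanging were about 10% higher than the bar's tilt implies (small tin 4.0 N against 3.6 N). I trusted the zero-force point and the tilt.
- **First level estimate:** It was off by about 1.3°. I found this from both end balls and corrected it before letting go.
- **Drift check:** A numeric image comparison gave offsets of 0.3 to 0.5 px on the two balls, both in the same direction. Bar tilt would move the balls in opposite directions, so I took these as offsets of the comparison and not motion.

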